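# Polish metal blocks: stir them into a hasped bin of ceramic beads

### The arm

A 6-joint arm with a two-finger parallel gripper is mounted at the origin on a cart in front of the work surface, level with it; the furniture and walls round the work are solid. World frame = base frame: x ahead of the robot, y to its left, z up, the work surface at z = 0. Lengths are in m, angles in rad, forces in N, time in s.
With the tool pointing down it reaches from about 0.25 to 0.725 m from the base axis. Payload 9.7 kg.
Tool frame: the origin (TCP) lies on the centre line of the jaws, within the pads' length; the fingertips stand 25 mm ahead of it and the grasp point (between the pads) lies 6 mm ahead of it; x points along the fingers, z is the direction in which the jaws open and shut, and the axes are right-handed (so a half turn about x gives the same grasp; the last joint's range is limited). The gripper opens to 85 mm and grips with 20 to 120 N. Pads are 22 mm wide; open, the fingers measure 114 mm over their backs; the gripper's body (76 mm by 85 mm) begins 54 mm behind the grasp point. The pads swing forward as they close: fully open they stand 13 mm farther back than shut.
Start: joints at [-1.265, 0.087, 0.176, 1.66, 0, 1.571], TCP at [0.166, -0.524, 0.22] pointing down, gripper open.
Joint ranges: [-3.13, 3.13], [-0.85, 1.81], [-1.15, 1.24], [-2.2, 2.28], [-1.44, 1.52], [-3.14, 3.14]. Speed limits (rad/s): [2.22, 2.22, 2.57, 3.14, 3.14, 3.14].

### API

Orientations are given as [roll, pitch, yaw] about the fixed x, y, z axes, in that order (R = Rz(yaw) Ry(pitch) Rx(roll)).
In Python, from workcell import r gives the robot as it stands.
- The arm moves only by the tool move_arm, never from a script. Its argument "moves" is a list that holds one entry, the list of rows, each a list of 5 numbers: the opening, from 0 (shut) to 1 (fully open), then the shift along the tool's x, y, z in mm, then the turn about the tool's x in rad. In form: [[[claw, tx, ty, tz, turn], ...]]. A call has 1 to 10 rows; each row shifts and turns the commanded pose from where the row before left it, along the tool's axes as they then stand; what a row does not reach is not made up. A row lasts 1/10 s, in which the tool goes at most 50 mm and 8.59 degrees, less where a joint would pass 70% of its speed; a pose out of reach is approached as far as the arm can. A call is refused whole if a number of a shift passes 50 or a number of a turn 0.15, either way. A call with a gripper value outside its range is refused whole. The fingers move at their own pace and stop on an object; "grip_force" is the grip in N (left out, the last holds). Time passes only in rows, so rows that do not move let the fingers close. It gives the time, the measured TCP pose, the force and the opening at its end, in the units of the state.
- r.get_obs(): the state, without advancing time (a new reading comes with each control period).
- r.read_camera(name): name is "scene" or "top"; returns a dict with "image" (400x640x3 uint8, red, green, blue), "intrinsics" (3x3 intrinsics, pixels), "D" ([k1, k2, p1, p2, k3] as OpenCV has them; the pictures are not rectified), "R" (3x3) and "t" (3): a world point X has camera coordinates R X + t. Camera axes: x right, y down, z forward; pixel columns grow to the right and rows downward; lengths in m; the calibration is good to about 2 mm. A picture is of the moment at which its call begins. There is no depth.
- r.hand_in(): hands the job in, once; it reports no verdict.
Trained networks look in a picture, given as the dict that the camera call returned (one of the last four; its "shot" number tells which), for a name from the list of things; names that differ only in an ending like _2 or _b are one class to them, and where a whole thing is asked for, a point or a joint stands for the part that bears it (a point fixed in the world has none). Each returns a list of dicts, best first, with "confidence" (0 to 1); they miss things now and then, are a little off and sometimes report something else, mostly with a low value. They report only what shows in the picture. A call takes as long as a camera call. They do not tell look-alikes from the thing itself.
- r.look_for(picture, label): "centre" ([x, y, z] in m, in world coordinates, good to about 4 mm: the middle of the surface that is visible of it).
- r.masks_of(picture, label): "pixels" (400x640 bool, what is visible of it).
The state is a dict: "clock": time; "q": joint angles; "qd": joint speeds; "tau": joint torques, N m; "position": TCP position; "orientation": TCP orientation; "force": force on the tool from outside, world axes, zero at the start; "moment": the same for the moment, N m; "finger_gap": opening from 0.0 (shut) to 1.0 (fully open).
Only numpy, scipy, OpenCV 4.12 (cv2) and the standard library are available. Lean on these libraries where they do the work, as an engineer would, in place of code of your own. Each camera call takes 0.05 s, during which the arm holds its last target. There are 200 camera calls.

### The job

Flip the hasp off its staple, swing it right over to the front and only then raise the lid of the bead bin until it stands open. Put every small grooved metal block into the bin, then take the wooden stick from its stand and, with its tip down among the beads, stir the load in wide circles round the middle of the bin, counter-clockwise seen from above, three full turns or more; when done, stand the stick back in its stand, shut the lid fully and fold the hasp back down over the staple. Keep all beads in the bin and leave the other things on the desk where they are.

Things in the scene. Friction and masses are not known exactly. Their poses are not given: they have to be found in the camera images.
- media_bin: open-topped wooden chest with a flat wooden lid, fixed to the desk, 155 (its x) x 150 (its y) x 60 mm high without lid; walls and floor 6 mm, so 143 x 138 mm inside, inner floor at z = 6 mm. Origin: centre of its underside on the desk; x points from the hasp side (front, turned towards the robot) to the lid's hinge side (back). Lid hinge line: along y at x = +77.5, z = 60 mm. Hasp hinge line: along y at x = -83.5, z = 66 mm, centred on y = +42 mm.
- bin_lid (a joint): lid angle, rad: 0 shut, 1.65 at its stop (a little past vertical). The lid is 155 x 150 x 8 mm, its front edge rises and swings back; the stiff hinge (about 2 N at the handle) lets it stay where it is left.
- lid_grip (a point): middle of the lid's pull, a dark wooden bar 30 mm long (along the bin's y), 12 mm thick, 32 mm above the lid's underside (24 mm over its top face), near the front edge (140 mm from the hinge line): with the lid shut at x = -62.5, y = -32, z = 92 mm in the bin's frame. Pinched at its two ends along the bin's y it can pivot between the fingers as the lid turns.
- hasp (a joint): hasp angle, rad: 0 folded down over the staple on the lid; grows as its free end lifts and swings forward, away from the lid, over the hinge; stop at 2.1, hanging clear in front. Light friction holds it where it is left.
- hasp_grip (a point): middle of the hasp's rolled lip, a steel bar 30 mm long (along the bin's y), 10 mm thick; when folded on it stands 18 mm over the lid's top, at x = -28.5, y = +42, z = 92 mm in the bin's frame. 55 mm along the strap from the hasp's hinge line and 26 mm above it. Pinched at its two ends it can pivot between the fingers.
- stirrer: round wooden stick 165 mm long, 16 mm thick, with a rim 20 mm thick round its top 9 mm; stands upright in the stand. Origin: centre of its lower tip; z runs up the stick. 45 g.
- stand: wooden block 52 x 52 x 55 mm fixed to the desk; in its top centre a round hole 20 mm wide, flared to 32 mm at the mouth, 45 mm deep (bottom 10 mm above the desk), for the stick. Origin: centre of its underside. Right of it and of the blocks a leather case 256 mm tall stands along the desk, its near face at world y = 0.121 m.
- block1: small pale metal block with a groove in its top, lying on the desk (may be absent): 22 (its x) x 36 (its y) x 15 mm high. Origin: centre of its underside. 45 g.
- block2: small pale metal block with a groove in its top, lying on the desk (may be absent): 22 (its x) x 36 (its y) x 15 mm high. Origin: centre of its underside. 45 g.
- block3: small pale metal block with a groove in its top, lying on the desk (may be absent): 22 (its x) x 36 (its y) x 15 mm high. Origin: centre of its underside. 45 g.
- bead1: white ceramic polishing bead, ball 24 mm across, loose in the bin. Origin: its centre. 16 g.
- bead2: white ceramic polishing bead, ball 24 mm across, loose in the bin. Origin: its centre. 16 g.
- bead3: white ceramic polishing bead, ball 24 mm across, loose in the bin. Origin: its centre. 16 g.
- bead4: white ceramic polishing bead, ball 24 mm across, loose in the bin. Origin: its centre. 16 g.
- bead5: white ceramic polishing bead, ball 24 mm across, loose in the bin. Origin: its centre. 16 g.
- bead6: white ceramic polishing bead, ball 24 mm across, loose in the bin. Origin: its centre. 16 g.
- tape: roll of black tape, 46 mm wide, 18 mm high, a bystander. Origin: centre of its underside.
- wax: brown wax block 30 x 56 x 22 mm, a bystander. Origin: centre of its underside.
- cork: wooden sanding block 24 x 98 x 17 mm, a bystander. Origin: centre of its underside.
Not all that is in view belongs to the job. Of the things that look like the stirrer, the middle-sized one is meant.

How it is judged:
By the outcome, as a careful person would: the job done as asked, in the order asked, and still so for the second after the job is handed in, with the robot touching nothing.
Of block1, block2, block3 only 1 to 3 are there at a start; the rules pass over those that are not, and their reading is None.
At some moment in a run one of block1, block2, block3 may be knocked a few centimetres aside while the robot is not near it.
Once in a run the grip may slacken for a moment while it holds something.
It also fails if it takes over 210 s, if anything falls off the work surface, if the arm or the gripper's body presses on something with over 40 N, if the wrist force passes 120 N, or if a joint passes its speed limit or range.

## Working session

There is one attempt and no reset: what is moved stays moved. The work goes in short steps, Python scripts to look and compute and a tool call to move; the robot and the scene stay as the last step left them, time stands still between calls to the robot, and variables do not carry over. Pictures are saved under pics/ and viewed, about 12 in all and at most 16, crops included, and the job is handed in when it is done.

Besides the shell and the picture viewer there is one more tool, called after "Emit:" as name([rows], argument=value, ...), one row to a line, values as JSON. move_arm: Moves the arm, as the interface text tells. Its arguments: {"type":"object","properties":{"moves":{"type":"array"},"grip_force":{"type":"number"}},"required":["moves"]}

```bash
ls; mkdir -p pics; cat > h.py <<'E'
from workcell import r
import numpy as np, cv2
def proj(p,X):
    rv,_=cv2.Rodrigues(np.array(p["R"])); 
    return cv2.projectPoints(np.array(X,float).reshape(-1,1,3),rv,np.array(p["t"],float),np.array(p["intrinsics"]),np.array(p["D"],float))[0].reshape(-1,2)
def ray(p,uv,z):
    n=cv2.undistortPoints(np.array(uv,float).reshape(-1,1,2),np.array(p["intrinsics"]),np.array(p["D"],float)).reshape(-1,2)
    R=np.array(p["R"]);c=-R.T@np.array(p["t"])
    d=np.c_[n,np.ones(len(n))]@R
    return c+d*((z-c[2])/d[:,2])[:,None]
def save(p,name,box=None,s=1):
    im=p["image"][...,::-1]
    if box: im=im[box[1]:box[3],box[0]:box[2]]
    cv2.imwrite("pics/"+name,cv2.resize(im,None,fx=s,fy=s,interpolation=cv2.INTER_CUBIC))
E
python3 - <<'E'
from h import *
print({k:np.round(v,3) for k,v in r.get_obs().items()})
for c in ["top","scene"]:
    p=r.read_camera(c); save(p,c+"0.png")
    print(c,-np.array(p["R"]).T@p["t"])
    for l in "media_bin bin_lid lid_grip hasp hasp_grip stirrer stand block1 bead1 tape wax cork".split():
        o=r.look_for(p,l)
        for d in o: print(l,np.round(d["centre"],3),round(d["confidence"],2),proj(p,d["centre"]).round())
E
```

```text
pics
{'clock': np.float64(0.0), 'q': array([-1.265,  0.087,  0.175,  1.66 , -0.   ,  1.571]), 'qd': array([ 0.001,  0.   ,  0.001, -0.   , -0.002,  0.001]), 'tau': array([ 4.0000e-03, -5.2040e+01,  4.6479e+01,  1.7000e-02,  0.0000e+00,
       -0.0000e+00]), 'position': array([ 0.165, -0.524,  0.219]), 'orientation': array([-3.109,  1.569,  1.91 ]), 'force': array([ 0.086, -0.512,  0.273]), 'moment': array([ 0.031,  0.021, -0.035]), 'finger_gap': np.float64(1.003)}
top [0.40176252 0.38015358 0.95554979]
media_bin [0.451 0.352 0.067] 0.59 [[348. 256.]]
bin_lid [0.456 0.362 0.071] 0.73 [[343. 254.]]
lid_grip [0.462 0.358 0.071] 0.87 [[345. 250.]]
hasp [0.398 0.325 0.075] 0.85 [[363. 283.]]
hasp_grip [0.397 0.329 0.075] 0.62 [[361. 284.]]
stirrer [0.544 0.607 0.17 ] 0.83 [[207. 202.]]
stirrer [0.418 0.174 0.147] 0.74 [[450. 271.]]
stirrer [0.497 0.182 0.093] 0.51 [[437. 231.]]
stand [0.42  0.178 0.055] 0.89 [[436. 271.]]
block1 [0.579 0.204 0.015] 0.63 [[416. 196.]]
block1 [0.632 0.206 0.018] 0.63 [[414. 171.]]
bead1 [0.395 0.325 0.076] 0.67 [[363. 285.]]
tape [0.672 0.304 0.013] 0.72 [[
[... 312 characters left out ...]
[[313. 178.]]
bin_lid [0.453 0.364 0.068] 0.94 [[367. 223.]]
lid_grip [0.452 0.365 0.068] 0.86 [[367. 224.]]
hasp [0.395 0.335 0.07 ] 0.51 [[399. 230.]]
hasp_grip [0.394 0.343 0.07 ] 0.8 [[398. 233.]]
hasp_grip [0.453 0.362 0.068] 0.31 [[368. 223.]]
stirrer [0.538 0.617 0.144] 0.96 [[234. 244.]]
stirrer [0.491 0.18  0.071] 0.75 [[406. 172.]]
stirrer [0.411 0.177 0.118] 0.7 [[442. 172.]]
stand [0.406 0.19  0.039] 0.56 [[433. 203.]]
block1 [0.631 0.21  0.01 ] 0.71 [[349. 171.]]
block1 [0.571 0.208 0.012] 0.6 [[368. 181.]]
bead1 [0.63  0.209 0.01 ] 0.4 [[350. 171.]]
tape [0.666 0.3   0.021] 0.54 [[314. 177.]]
wax [0.652 0.381 0.018] 0.73 [[294. 197.]]
cork [0.721 0.252 0.012] 0.83 [[312. 161.]]
```

View pics/top0.png

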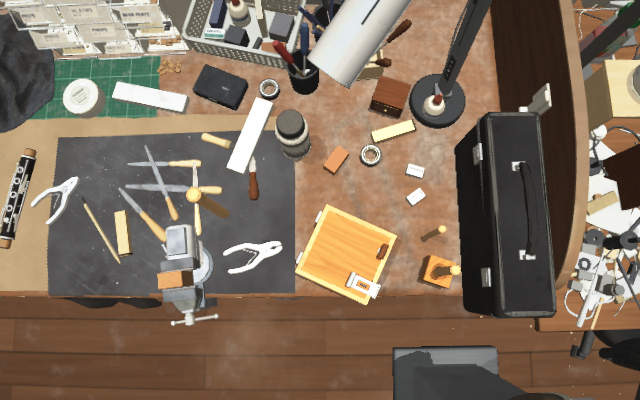

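View pics/scene0.png

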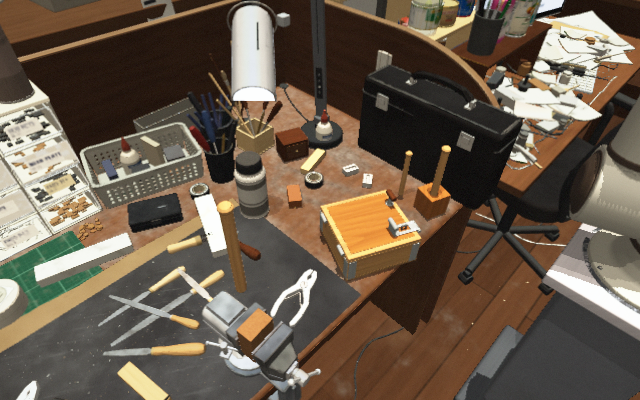

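The stirrer candidates in the top view are the big stick standing on the mat (193,195), the stick in the stand (450,270) and a small free-standing one (437,231). I choose the one in the stand. I'll check that in a close crop and fit the bin pose.

```bash
python3 - <<'E'
from h import *
p=r.read_camera("top"); save(p,"topc.png",(285,140,485,310),4)
q=r.read_camera("scene"); save(q,"scc.png",(270,130,470,290),4)
E
```

```text
(no output)
```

View pics/topc.png

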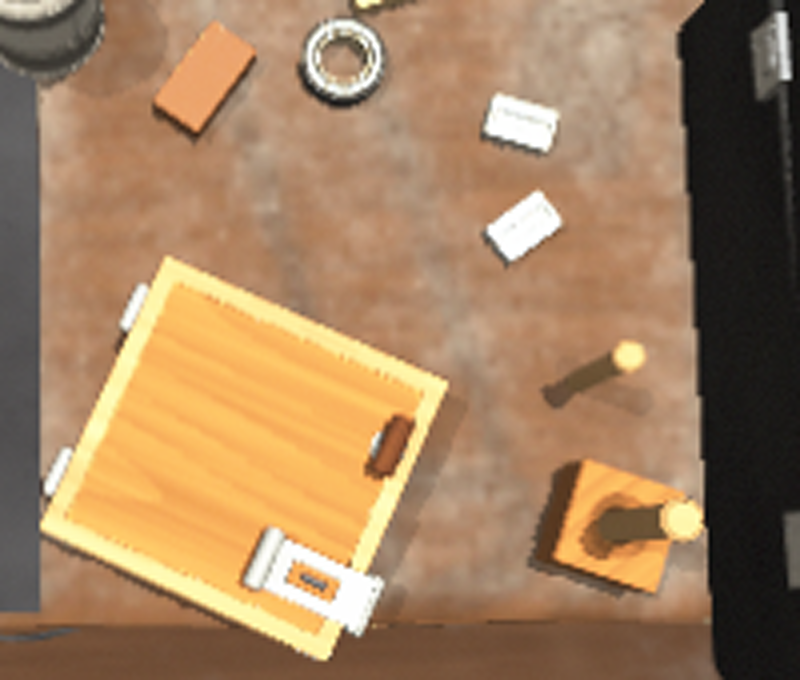

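View pics/scc.png

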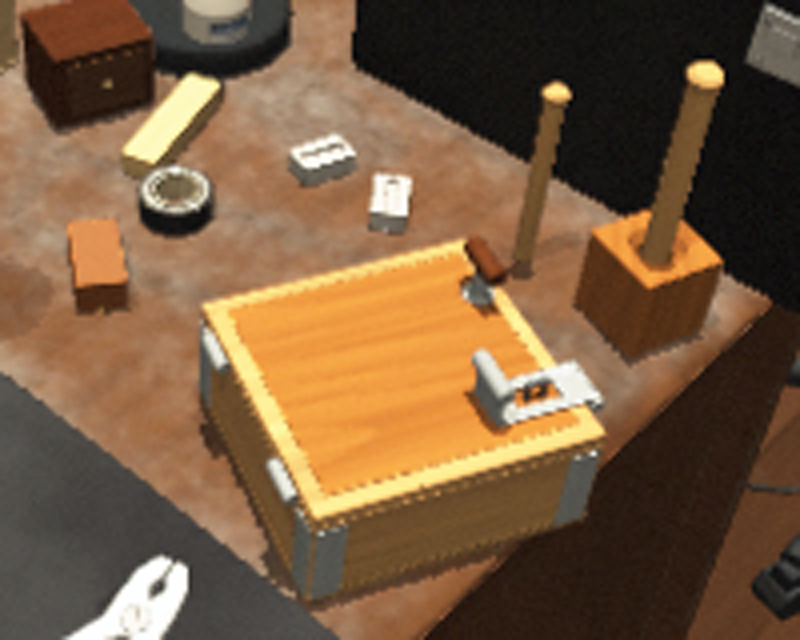

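```bash
cat >> h.py <<'E'
from scipy.spatial.transform import Rotation as Ro
def go(X,yaw=None,o=None):
    """total tool-axis shift (mm) to TCP target X, and turn about tool x to put jaw axis at world angle yaw"""
    o=o or r.get_obs(); R=Ro.from_euler("xyz",o["orientation"]).as_matrix()
    d=R.T@(np.array(X)-o["position"])*1000
    zc=np.arctan2(R[1,2],R[0,2]); t=None
    if yaw is not None:
        t=-((yaw-zc+np.pi/2)%np.pi-np.pi/2)   # tool x points down
    return d.round(1),t,"jaw",round(float(zc),3),"tilt",R[:,0].round(3)
E
python3 - <<'E'
from h import *
from scipy.optimize import least_squares
T=r.read_camera("top");S=r.read_camera("scene")
a=np.array([(168,258),(447,382),(325,660),(42,527)])/4+[285,140]
b=np.array([(205,303),(465,240),(605,437),(318,515)])/4+[270,130]
C=np.array([(77.5,-75),(-77.5,-75),(-77.5,75),(77.5,75)])/1000
def pts(v,L):
    c,s=np.cos(v[2]),np.sin(v[2]); return np.c_[L@np.array([[c,s],[-s,c]])+v[:2],np.full(len(L),.068)]
f=lambda v:np.r_[(proj(T,pts(v,C))-a).ravel(),(proj(S,pts(v,C))-b).ravel()]
s=least_squares(f,[.45,.36,1.1]);print("bin",s.x.round(4),s.fun.round(1))
t=lambda l:np.array(l)/4+[285,140]
u=lambda l:np.array(l)/4+[270,130]
print("stick top",ray(T,t([(683,520)]),.175),ray(S,u([(706,73)]),.175))
print("stand top T",ray(T,t([(582,460),(700,497),(655,592),(556,548)]),.055).round(3))
print("stand top S",ray(S,u([(588,235),(648,210),(722,258),(645,295)]),.055).round(3))
print("small base/top",ray(T,t([(550,398)]),0),[ray(T,t([(629,356)]),z).round(3) for z in (.09,.11,.13)],ray(S,u([(522,268)]),0),[ray(S,u([(556,92)]),z).round(3) for z in (.09,.11,.13)])
for n,l in (("A",[(495,95),(559,122),(547,153),(484,125)]),("B",[(540,191),(562,217),(508,259),(486,232)])):
    w=ray(T,t(l),.015)[:,:2]; print(n,w.mean(0).round(4),w.round(3).tolist())
print("A S",ray(S,u([(290,155),(340,135),(355,157),(305,175)]),.015).mean(0).round(4),"B S",ray(S,u([(377,175),(412,177),(408,212),(370,208)]),.015).mean(0).round(4))
# refine masks: minAreaRect of block pixels on top cam
for d in r.masks_of(T,"block1"):
    m=d["pixels"].astype(np.uint8); y,x=np.nonzero(m); w=ray(T,np.c_[x,y],.012)[:,:2]
    print(round(d["confidence"],2),len(x),cv2.minAreaRect((w*1000).astype(np.float32)))
print(go([0,0,0]))
E
```

```text
bin [0.4545 0.356  1.1287] [-0.7 -0.5  0.8  0.7  0.4  1.5 -1.2  0.8 -1.1 -0.7  0.3 -1.3  0.6 -1.5
 -1.1  0.1]
stick top [[0.41899098 0.1709558  0.175     ]] [[0.41607413 0.17465832 0.175     ]]
stand top T [[0.452 0.188 0.055]
 [0.433 0.13  0.055]
 [0.387 0.154 0.055]
 [0.409 0.202 0.055]]
stand top S [[0.449 0.193 0.055]
 [0.437 0.15  0.055]
 [0.386 0.155 0.055]
 [0.399 0.211 0.055]]
small base/top [[0.48806575 0.19133449 0.        ]] [array([[0.5 , 0.17, 0.09]]), array([[0.497, 0.175, 0.11 ]]), array([[0.495, 0.18 , 0.13 ]])] [[0.48748105 0.18726021 0.        ]] [array([[0.516, 0.139, 0.09 ]]), array([[0.503, 0.163, 0.11 ]]), array([[0.49 , 0.187, 0.13 ]])]
A [0.6343 0.2029] [[0.65, 0.216], [0.635, 0.183], [0.618, 0.19], [0.634, 0.223]]
B [0.5791 0.2039] [[0.597, 0.195], [0.583, 0.183], [0.561, 0.213], [0.575, 0.224]]
A S [0.6295 0.2073 0.015 ] B S [0.576  0.2042 0.015 ]
0.7 209 ((634.0654907226562, 204.42642211914062), (37.87310791015625, 26.366239547729492), 72.6787109375)
0.58 169 ((578.4679565429688, 206.02276611328125), (22.49580192565918, 37.07710647583008), 42.693668365478516)
(array([ 220.1,    0. , -550. ]), None, 'jaw', -1.265, 'tilt', array([-0.,  0., -1.]))
```

```bash
cat >> h.py <<'E'
B=np.array([.4545,.356]); BY=1.1287
def bw(x,y,z): # bin mm -> world m (TCP for a grasp point: adds 6 mm)
    c,s=np.cos(BY),np.sin(BY); return np.array([B[0]+(c*x-s*y)/1e3,B[1]+(s*x+c*y)/1e3,(z+6)/1e3])
E
python3 - <<'E'
from h import *
p=bw(-28.5,42,200); print(p,go(p,-.442)); print(go([.29,-.1,.33]))
E
```

```text
[0.40434471 0.34820916 0.206     ] (array([  14.1,  490.4, -760.3]), np.float64(-0.8229592765231004), 'jaw', -1.265, 'tilt', array([-0.,  0., -1.]))
(array([-109.9,  246.5, -367.3]), None, 'jaw', -1.265, 'tilt', array([-0.,  0., -1.]))
```

Emit:
move_arm([
  [[0.65,-37,0,0,0],[0.65,-37,0,0,0],[0.65,-37,0,0,0],[0.65,0,21,-33,0],[0.65,0,21,-33,0],[0.65,0,21,-33,0],[0.65,0,21,-33,0],[0.65,0,21,-33,0],[0.65,0,21,-33,0],[0.65,0,21,-33,0]],
], grip_force=40)

```text
clock: 2.55
position: [0.2362, -0.2585, 0.3312]
orientation: [0.537, 1.57, -0.728]
force: [0.5, -0.4, 0.7]
finger_gap: 0.648
```

Emit:
move_arm([
  [[0.65,0,21,-33,0],[0.65,0,21,-33,0],[0.65,0,21,-33,0],[0.65,0,21,-33,0],[0.65,0,21,-33,0],[0.65,0,21,-33,0],[0.65,0,21,-33,0],[0.65,0,21,-33,0],[0.65,0,21,-33,0],[0.65,0,21,-33,0]],
])

```text
clock: 3.55
position: [0.3392, 0.1133, 0.3314]
orientation: [2.971, 1.565, 1.717]
force: [0.7, -1.1, -0.2]
finger_gap: 0.646
```

Emit:
move_arm([
  [[0.65,0,21,-33,0],[0.65,0,21,-33,0],[0.65,0,21,-33,0],[0.65,0,0,0,-0.137],[0.65,0,0,0,-0.137],[0.65,0,0,0,-0.137],[0.65,0,0,0,-0.137],[0.65,0,0,0,-0.137],[0.65,0,0,0,-0.138],[0.65,0,0,0,0]],
])

```text
clock: 4.55
position: [0.3868, 0.17, 0.3332]
orientation: [2.322, 1.521, 1.956]
force: [0.5, -0.5, -0.1]
finger_gap: 0.65
```

```bash
python3 - <<'E'
from h import *
o=r.get_obs();print(o["clock"],o["position"],o["finger_gap"],o["force"]);print(go(bw(-28.5,42,92),-.442))
E
```

```text
4.55 [0.38677779 0.17000492 0.33324158] 0.6504976030504382 [ 0.54066765 -0.49858672 -0.0607473 ]
(array([242.9, 164. , -39.2]), np.float64(0.07692130182793888), 'jaw', -0.365, 'tilt', array([-0.019,  0.046, -0.999]))
```

Emit:
move_arm([
  [[0.65,0,0,0,0],[0.65,0,0,0,0]],
])

```text
clock: 4.75
position: [0.3868, 0.17, 0.3332]
orientation: [2.33, 1.521, 1.959]
force: [0.7, 0.1, -0.5]
finger_gap: 0.653
```

```bash
python3 - <<'E'
from h import *
o=r.get_obs();print(o["clock"],o["position"],o["q"].round(3),o["tau"].round(1),o["force"]);print(go(bw(-28.5,42,92),-.442))
E
```

```text
4.75 [0.38677363 0.17001334 0.33317054] [ 0.379 -0.14   0.179  1.891  0.05   2.321] [  0.  -34.7  43.6   0.    0.2   0. ] [ 0.66586094  0.10615553 -0.51288026]
(array([242.8, 163.8, -40. ]), np.float64(0.07177739392309412), 'jaw', -0.37, 'tilt', array([-0.019,  0.046, -0.999]))
```

Emit:
move_arm([
  [[0.65,0,20,0,0]],
])

```text
clock: 4.85
position: [0.3937, 0.1878, 0.3346]
orientation: [2.312, 1.521, 1.94]
force: [0.5, -0.2, -0.2]
finger_gap: 0.651
```

Emit:
move_arm([
  [[0.65,0,20,0,0]],
])

```text
clock: 4.95
position: [0.4013, 0.2076, 0.3349]
orientation: [2.315, 1.521, 1.944]
force: [0.5, -0.0, 0.8]
finger_gap: 0.652
```

Emit:
move_arm([
  [[0.65,0,40,0,0]],
])

```text
clock: 5.05
position: [0.4155, 0.2443, 0.3371]
orientation: [2.301, 1.521, 1.929]
force: [0.8, 0.5, 0.1]
finger_gap: 0.652
```

Emit:
move_arm([
  [[0.65,0,0,0,0.07]],
])

```text
clock: 5.15
position: [0.4167, 0.2474, 0.3345]
orientation: [2.432, 1.52, 1.994]
force: [0.7, 0.3, -0.4]
finger_gap: 0.651
```

```bash
python3 - <<'E'
from h import *
o=r.get_obs();print(o["clock"],o["position"],o["q"].round(3),o["tau"].round(1),o["force"]);print(go(bw(-28.5,42,92),-.442))
E
```

```text
5.15 [0.41665375 0.24739719 0.33451471] [5.050e-01 1.000e-03 3.140e-01 1.881e+00 5.000e-02 2.515e+00] [  1.7 -43.7  46.5  -0.6   0.4  -1.4] [ 0.6570417   0.27258888 -0.35946407]
(array([241.1,  78.2, -44.8]), np.float64(0.0036852586140325716), 'jaw', -0.438, 'tilt', array([-0.021,  0.046, -0.999]))
```

Emit:
move_arm([
  [[0.65,0,20,-11,0],[0.65,30,20,-11,0],[0.65,30,20,-11,0],[0.65,35,18,-12,0],[0.65,35,0,0,0],[0.65,35,0,0,0],[0.65,0,0,0,0]],
])

```text
clock: 5.85
position: [0.4028, 0.3407, 0.1707]
orientation: [2.554, 1.522, 2.115]
force: [-0.2, 0.3, 0.4]
finger_gap: 0.649
```

```bash
python3 - <<'E'
from h import *
o=r.get_obs();print(o["clock"],o["position"],o["q"].round(3),o["force"]);print(go(bw(-28.5,42,92),-.442))
p=r.read_camera("top"); save(p,"t2.png",(285,140,485,310),3)
q=r.read_camera("scene"); save(q,"s2.png",(250,80,490,290),3)
E
```

```text
5.85 [0.40284343 0.34072386 0.17072748] [0.675 0.013 0.003 1.554 0.048 2.685] [-0.20876687  0.3396262   0.43074813]
(array([72.9,  5.5,  1.1]), np.float64(0.0033153732347137588), 'jaw', -0.439, 'tilt', array([-0.025,  0.041, -0.999]))
```

View pics/s2.png

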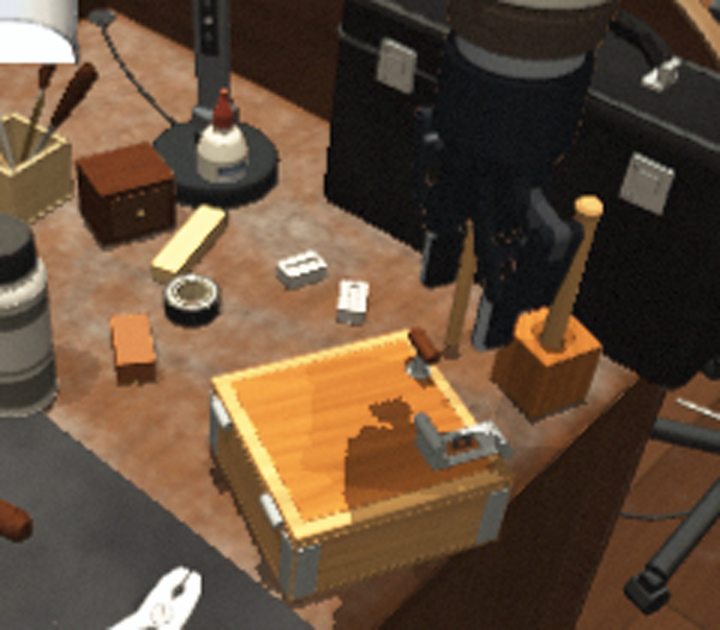

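Emit:
move_arm([
  [[0.65,25,3,0,0],[0.65,25,3,1,0],[0.65,15,0,0,0],[0.65,8,0,0,0],[0.65,0,0,0,0]],
])

```text
clock: 6.45
position: [0.4069, 0.3502, 0.1032]
orientation: [2.398, 1.521, 1.96]
force: [-0.1, 0.2, 0.4]
finger_gap: 0.65
```

```bash
python3 - <<'E'
from h import *
o=r.get_obs();print(o["clock"],o["position"],o["force"].round(2));print(go(bw(-28.5,42,92),-.442))
p=r.read_camera("scene"); save(p,"s3.png",(350,170,450,260),6)
E
```

```text
6.45 [0.40692598 0.35018332 0.10320096] [-0.14  0.24  0.36]
(array([ 5.2, -3.1, -1.3]), np.float64(0.004504057442004772), 'jaw', -0.437, 'tilt', array([-0.019,  0.046, -0.999]))
```

View pics/s3.png

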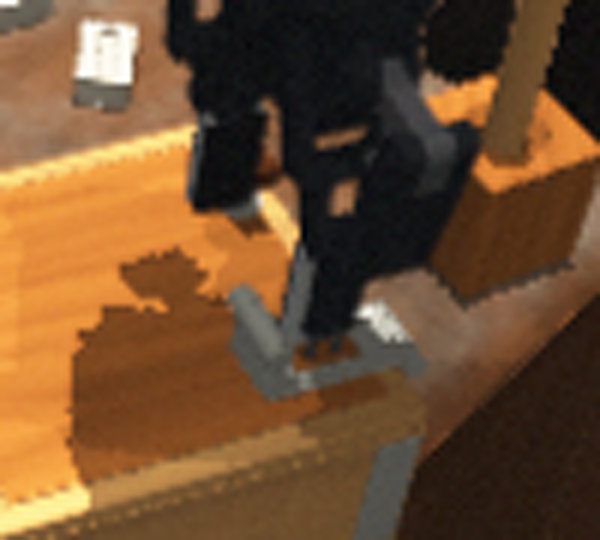

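```bash
python3 - <<'E'
from h import *
p=r.read_camera("scene"); o=r.get_obs()
R=Ro.from_euler("xyz",o["orientation"]).as_matrix()
f=lambda X:((proj(p,X)-[350,170])*6).round().tolist()
for s in (1,-1):
  for y in (-11,11): print("tip",s,y,f(o["position"]+R@np.array([.021,y/1e3,s*.0275])))
print("lip ends",f([bw(-28.5,27,86),bw(-28.5,57,86)]),"front edge",f([bw(-77.5,75,62),bw(-77.5,-75,62)]))
d=r.look_for(p,"hasp_grip");print([(x["centre"],x["confidence"]) for x in d])
E
```

```text
tip 1 -11 [[233.0, 278.0]]
tip 1 11 [[174.0, 293.0]]
tip -1 -11 [[314.0, 392.0]]
tip -1 11 [[253.0, 408.0]]
lip ends [[237.0, 290.0], [281.0, 355.0]] front edge [[431.0, 406.0], [219.0, 112.0]]
[([0.3951, 0.3423, 0.0676], 0.68)]
```

```bash
python3 - <<'E'
from h import *
o=r.get_obs()
R=Ro.from_euler("xyz",o["orientation"]).as_matrix()
out=[]
for c,b in (("top",(310,210,440,320)),("scene",(340,150,470,260))):
    p=r.read_camera(c); im=p["image"][...,::-1][b[1]:b[3],b[0]:b[2]]
    im=cv2.resize(im,None,fx=5,fy=5,interpolation=cv2.INTER_CUBIC)
    im=cv2.convertScaleAbs(im,alpha=1.5,beta=30)
    P=[o["position"]+R@np.array([a/1e3,y/1e3,s*.0275]) for s in (1,-1) for y in (-11,11) for a in (22,-20)]
    for i,u in enumerate(proj(p,P)): cv2.circle(im,tuple(int(v) for v in ((u-b[:2])*5)),4,(0,0,255) if i<4 else (0,255,0),-1)
    out.append(im[:550,:400] if c=="scene" else im[:550,:400])
cv2.imwrite("pics/cmp.png",np.hstack(out))
E
```

```text
(no output)
```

View pics/cmp.png

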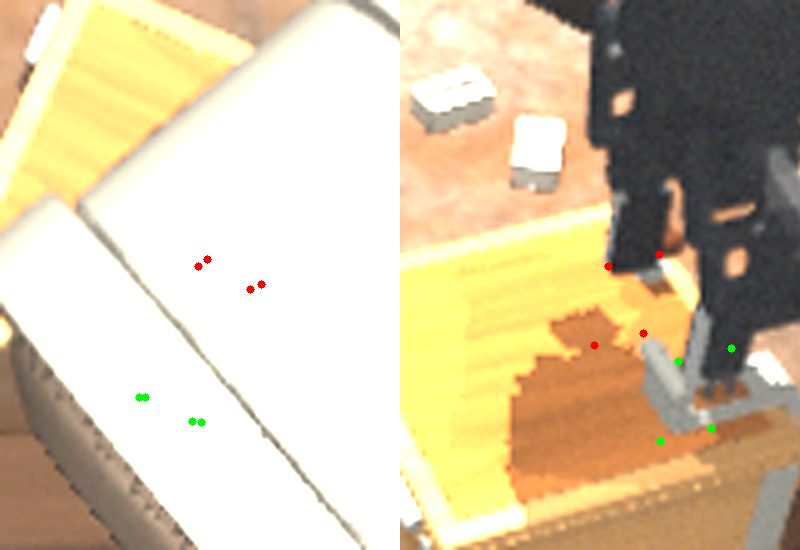

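```bash
python3 - <<'E'
from h import *
p=r.read_camera("scene")
o=np.array([2.554,1.522,2.115]);P=np.array([.4028,.3407,.1707])
R=Ro.from_euler("xyz",o).as_matrix()
for a in (25,6,-48,-100,-150): print(a,((proj(p,P+R@np.array([a/1e3,0,0]))-[250,80])*3).round().tolist())
o=r.get_obs();R=Ro.from_euler("xyz",o["orientation"]).as_matrix();P=o["position"]
for a in (25,6,-48,-100,-150,-200): print(a,(proj(p,P+R@np.array([a/1e3,0,0]))).round().tolist())
print(o["q"])
save(p,"full.png",(250,0,570,260),2.3)
E
```

```text
25 [[451.0, 368.0]]
6 [[456.0, 344.0]]
-48 [[472.0, 272.0]]
-100 [[488.0, 196.0]]
-150 [[505.0, 115.0]]
25 [[390.0, 229.0]]
6 [[392.0, 222.0]]
-48 [[396.0, 200.0]]
-100 [[401.0, 178.0]]
-150 [[406.0, 154.0]]
-200 [[412.0, 128.0]]
[ 0.68429857  0.02680022 -0.11205873  1.41599513  0.04784828  2.69324459]
```

View pics/full.png

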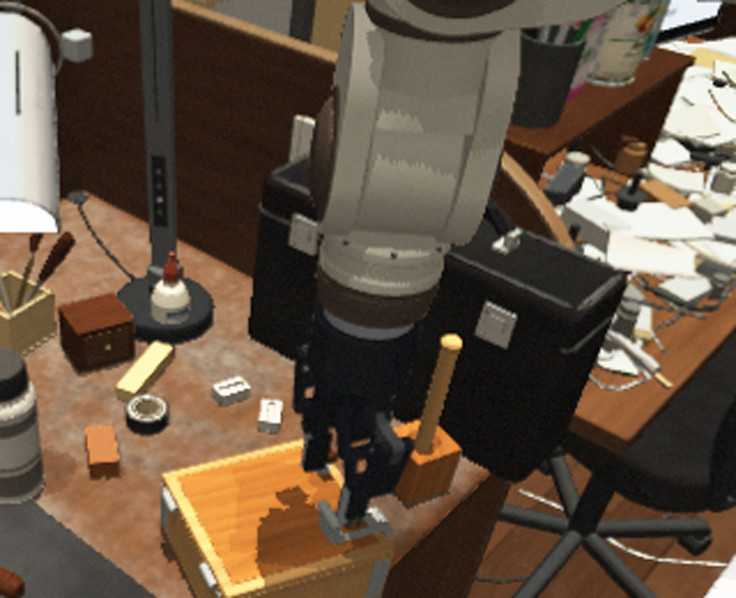

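The reported pose and the picture of the fingers disagree by about 30 mm. I'll back off and check the tip with both cameras.

Emit:
move_arm([
  [[0.65,-35,0,0,0],[0.3,-35,0,0,0],[0,-35,0,0,0],[0,-35,0,0,0],[0,-35,-30,5,0],[0,0,-30,5,0],[0,0,-30,5,0],[0,0,-30,5,0],[0,0,-30,5,0],[0,0,0,0,0]],
])

```text
clock: 7.75
position: [0.3684, 0.1936, 0.2728]
orientation: [2.362, 1.521, 1.922]
force: [0.9, 1.6, 0.4]
finger_gap: -0.001
```

```bash
python3 - <<'E'
from h import *
o=r.get_obs();print(o["clock"],o["position"],o["q"].round(3),o["force"].round(1),o["finger_gap"])
R=Ro.from_euler("xyz",o["orientation"]).as_matrix()
out=[]
for c in ("top","scene"):
    p=r.read_camera(c)
    P=[o["position"]+R@np.array([a/1e3,0,0]) for a in (25,-48,-150)]
    u=proj(p,P);print(c,u.round(1).tolist())
    b=np.clip(u[0].astype(int)-[65,90],0,[510,300]); im=p["image"][...,::-1][b[1]:b[1]+150,b[0]:b[0]+130]
    im=cv2.convertScaleAbs(cv2.resize(im,None,fx=3,fy=3,interpolation=cv2.INTER_CUBIC),alpha=1.4,beta=30)
    for v in u: cv2.circle(im,tuple(int(w) for w in (v-b)*3),3,(0,0,255),-1)
    out.append(im); print(b)
cv2.imwrite("pics/tip.png",np.hstack(out))
E
```

```text
7.75 [0.36842925 0.19363448 0.27282663] [ 4.490e-01 -2.070e-01 -1.000e-03  1.773e+00  5.000e-02  2.459e+00] [0.9 1.6 0.4] -0.0010528904038837102
top [[454.6, 302.3], [470.9, 303.7], [501.0, 306.2]]
[389 212]
scene [[473.1, 131.7], [485.5, 94.4], [506.2, 32.4]]
[408  41]
```

View pics/tip.png

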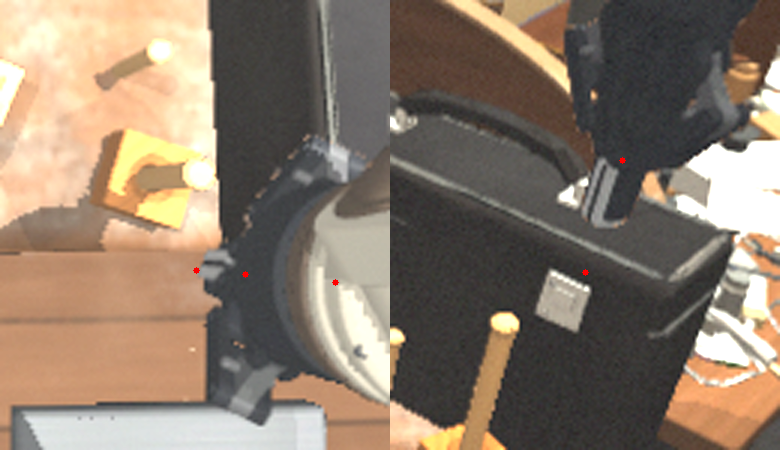

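```bash
cat >> h.py <<'E'
def tri(T,a,S,b):
    n=[]
    for p,u in ((T,a),(S,b)):
        x=cv2.undistortPoints(np.array([[u]],float),np.array(p["intrinsics"]),np.array(p["D"],float)).ravel()
        M=np.c_[p["R"],p["t"]]; n+=[x[0]*M[2]-M[0],x[1]*M[2]-M[1]]
    n=np.array(n); return np.linalg.lstsq(n[:,:3],-n[:,3],rcond=None)[0]
E
python3 - <<'E'
from h import *
T=r.read_camera("top");S=r.read_camera("scene");o=r.get_obs()
R=Ro.from_euler("xyz",o["orientation"]).as_matrix();t=o["position"]+R@[.025,0,0]
for a in ((460.7,299.3),(459,299.3)):
  X=tri(T,a,S,(479.7,115)); print(X.round(4),"reported",t.round(4),(X-t).round(4),proj(T,X).round(1),proj(S,X).round(1), "ang",np.arctan2(X[1],X[0])-np.arctan2(t[1],t[0]),np.hypot(*X[:2])-np.hypot(*t[:2]))
E
```

```text
[0.3705 0.193  0.2813] reported [0.369  0.1975 0.2468] [ 0.0015 -0.0045  0.0346] [[461.8 301.5]] [[477.6 114.7]] ang -0.011303861332898346 -0.0007454501687989556
[0.3701 0.1957 0.2828] reported [0.369  0.1975 0.2468] [ 0.0011 -0.0018  0.036 ] [[460.2 301.9]] [[477.3 114.6]] ang -0.00514911164983628 0.0001530884666672283
```

The triangulated tip is 35 mm higher than reported, while its xy agrees. I'll settle it with a light touch on the lid, jaws shut.

```bash
python3 - <<'E'
from h import *
print(go([*bw(25,-10,0)[:2],.150],-.442),bw(25,-10,0))
E
```

```text
(array([127.9, 201.3,  24.1]), np.float64(0.005083250915427939), 'jaw', -0.437, 'tilt', array([-0.019,  0.047, -0.999])) [0.47423445 0.37431807 0.006     ]
```

Emit:
move_arm([
  [[0,0,33,4,0],[0,0,34,4,0],[0,0,34,4,0],[0,0,34,4,0],[0,0,33,4,0],[0,0,33,4,0],[0,40,0,0,0],[0,40,0,0,0],[0,40,0,0,0],[0,0,0,0,0]],
])

```text
clock: 8.95
position: [0.4713, 0.3726, 0.1508]
orientation: [2.612, 1.522, 2.176]
force: [0.6, -0.3, -0.8]
finger_gap: -0.0
```

Emit:
move_arm([
  [[0,20,0,0,0],[0,18,0,0,0],[0,10,0,0,0],[0,0,0,0,0],[0,0,0,0,0]],
])

```text
clock: 9.45
position: [0.4734, 0.3759, 0.1112]
orientation: [2.372, 1.52, 1.934]
force: [-0.9, 0.3, 0.7]
finger_gap: -0.001
```

Emit:
move_arm([
  [[0,4,0,0,0],[0,4,0,0,0],[0,4,0,0,0],[0,4,0,0,0],[0,0,0,0,0]],
])

```text
clock: 9.95
position: [0.4723, 0.3759, 0.093]
orientation: [2.42, 1.521, 1.982]
force: [-0.1, -0.1, -0.6]
finger_gap: -0.003
```

```bash
python3 - <<'E'
from h import *
o=r.get_obs();print(o["clock"],o["position"],o["q"].round(3),o["force"].round(1),o["finger_gap"])
R=Ro.from_euler("xyz",o["orientation"]).as_matrix()
p=r.read_camera("scene"); b=np.array([340,150])
im=cv2.convertScaleAbs(cv2.resize(p["image"][150:270,310:470,::-1],None,fx=4,fy=4,interpolation=cv2.INTER_CUBIC),alpha=1.4,beta=30)
for v in proj(p,[o["position"]+R@[.025,0,0],bw(25,-10,62)]): cv2.circle(im,tuple(int(w) for w in (v-[310,150])*4),3,(0,0,255),-1)
cv2.imwrite("pics/tip2.png",im)
E
```

```text
9.95 [0.47234533 0.37585976 0.09295516] [0.648 0.191 0.046 1.414 0.048 2.657] [-0.1 -0.1 -0.6] -0.0025699262604434673
```

View pics/tip2.png

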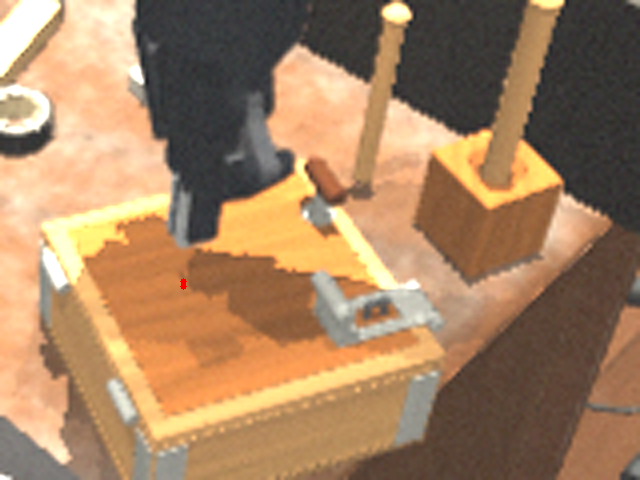

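Emit:
move_arm([
  [[0,0,0,0,0],[0,0,0,0,0],[0,0,0,0,0],[0,0,0,0,0]],
])

```text
clock: 10.4
position: [0.4727, 0.3761, 0.0939]
orientation: [2.395, 1.521, 1.957]
force: [0.5, -0.2, 0.1]
finger_gap: -0.003
```

Emit:
move_arm([
  [[0,4,0,0,0],[0,4,0,0,0],[0,0,0,0,0],[0,0,0,0,0],[0,0,0,0,0]],
])

```text
clock: 10.9
position: [0.4725, 0.3765, 0.0858]
orientation: [2.396, 1.521, 1.958]
force: [0.3, 0.3, 0.1]
finger_gap: -0.003
```

Emit:
move_arm([
  [[0,4,0,0,0],[0,4,0,0,0],[0,4,0,0,0],[0,0,0,0,0]],
])

```text
clock: 11.3
position: [0.4719, 0.3767, 0.0728]
orientation: [2.424, 1.521, 1.986]
force: [-0.6, -0.8, 0.1]
finger_gap: -0.001
```

Emit:
move_arm([
  [[0,4,0,0,0],[0,0,0,0,0],[0,0,0,0,0]],
])

```text
clock: 11.6
position: [0.4722, 0.3772, 0.0697]
orientation: [2.401, 1.521, 1.964]
force: [1.0, -0.2, -0.2]
finger_gap: 0.0
```

```bash
python3 - <<'E'
from h import *
o=r.get_obs();print(o["clock"],o["position"],o["q"].round(3),o["force"].round(1),o["tau"].round(1))
p=r.read_camera("scene")
im=cv2.convertScaleAbs(cv2.resize(p["image"][180:240,330:410,::-1],None,fx=8,fy=8,interpolation=cv2.INTER_CUBIC),alpha=1.4,beta=30)
cv2.imwrite("pics/tip3.png",im)
E
```

```text
11.6 [0.47215429 0.37716944 0.06969815] [0.65  0.197 0.008 1.369 0.048 2.659] [ 1.  -0.2 -0.2] [  0.  -59.1  46.6  -0.2   0.2   0. ]
```

Emit:
move_arm([
  [[0,3,0,0,0],[0,0,0,0,0],[0,0,0,0,0]],
])

```text
clock: 11.95
position: [0.4721, 0.3773, 0.0667]
orientation: [2.401, 1.521, 1.963]
force: [0.3, -0.6, 0.4]
finger_gap: 0.004
```

Emit:
move_arm([
  [[0,3,0,0,0],[0,0,0,0,0],[0,0,0,0,0]],
])

```text
clock: 12.25
position: [0.472, 0.3774, 0.0637]
orientation: [2.401, 1.521, 1.964]
force: [0.3, 0.2, -0.3]
finger_gap: -0.004
```

View pics/tip3.png

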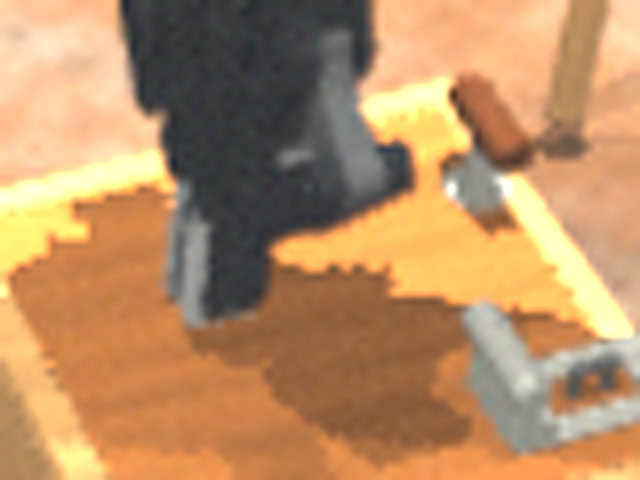

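Emit:
move_arm([
  [[0,2,0,0,0],[0,0,0,0,0],[0,0,0,0,0]],
])

```text
clock: 12.55
position: [0.4721, 0.3775, 0.0618]
orientation: [2.399, 1.521, 1.961]
force: [1.0, -0.2, 0.2]
finger_gap: 0.003
```

Emit:
move_arm([
  [[0,2,0,0,0],[0,0,0,0,0],[0,0,0,0,0]],
])

```text
clock: 12.85
position: [0.472, 0.3776, 0.0597]
orientation: [2.401, 1.521, 1.963]
force: [-0.7, 0.2, -0.2]
finger_gap: -0.0
```

Emit:
move_arm([
  [[0,2,0,0,0],[0,0,0,0,0],[0,0,0,0,0]],
])

```text
clock: 13.15
position: [0.4719, 0.3777, 0.0577]
orientation: [2.402, 1.521, 1.964]
force: [0.2, -0.2, -0.2]
finger_gap: -0.002
```

Emit:
move_arm([
  [[0,2,0,0,0],[0,0,0,0,0],[0,0,0,0,0]],
])

```text
clock: 13.45
position: [0.4721, 0.3779, 0.057]
orientation: [2.376, 1.521, 1.938]
force: [-2.1, -1.9, 7.0]
finger_gap: 0.001
```

```bash
python3 - <<'E'
from h import *
o=r.get_obs();print(o["clock"],o["position"],o["force"].round(1),o["tau"].round(1))
p=r.read_camera("scene")
im=cv2.convertScaleAbs(cv2.resize(p["image"][180:240,330:410,::-1],None,fx=8,fy=8,interpolation=cv2.INTER_CUBIC),alpha=1.4,beta=30)
cv2.imwrite("pics/tip4.png",im)
E
```

```text
13.45 [0.47213002 0.37787528 0.05696883] [-2.1 -1.9  7. ] [  0.4 -54.8  44.1  -1.5   0.3  -0. ]
```

View pics/tip4.png

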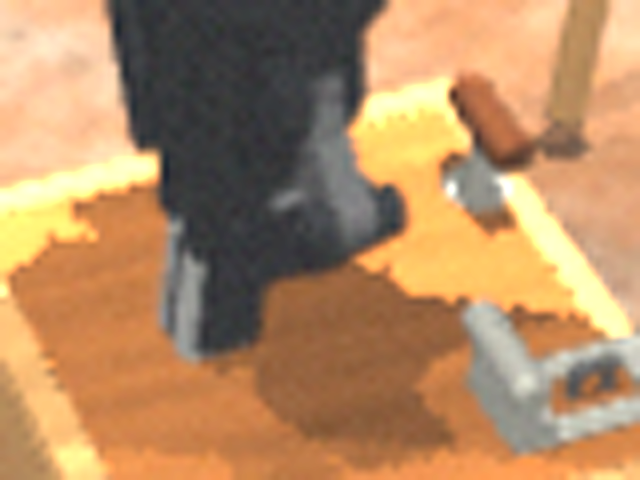

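```bash
cat >> h.py <<'E'
def go(X,yaw=None,o=None):
    o=o or r.get_obs(); R=Ro.from_euler("xyz",o["orientation"]).as_matrix()
    d=R.T@(np.array(X)-(o["position"]-.0355*R[:,0]))*1000   # touch test: tips 35.5 mm short of report
    zc=np.arctan2(R[1,2],R[0,2]); t=None
    if yaw is not None: t=round(float(-((yaw-zc+np.pi/2)%np.pi-np.pi/2)),3)
    return d.round(1),t,"jaw",round(float(zc),3),"tilt",R[:,0].round(3)
def st():
    o=r.get_obs(); print(round(float(o["clock"]),2),o["position"].round(4),o["force"].round(1),round(float(o["finger_gap"]),3)); return o
E
python3 - <<'E'
from h import *
st();print(go(bw(-28.5,42,92),-.442))
E
```

```text
13.5 [0.4721 0.3779 0.057 ] [-2.9 -2.   8. ] 0.002
(array([ -5.6, -54.2, -50.3]), 0.005, 'jaw', -0.437, 'tilt', array([-0.018,  0.047, -0.999]))
```

Emit:
move_arm([
  [[0,-20,0,0,0],[0.65,-30,0,0,0],[0.65,-10,-18,-16,0],[0.65,0,-18,-17,0],[0.65,0,-18,-17,0],[0.65,0,0,0,0],[0.65,20,0,0,0],[0.65,15,0,0,0],[0.65,10,0,0,0],[0.65,0,0,0,0]],
])

```text
clock: 14.5
position: [0.4035, 0.3489, 0.0688]
orientation: [2.458, 1.522, 2.021]
force: [-0.5, 0.4, -0.6]
finger_gap: 0.652
```

```bash
python3 - <<'E'
from h import *
st();print(go(bw(-28.5,42,92),-.442))
E
```

```text
14.5 [0.4035 0.3489 0.0688] [-0.5  0.4 -0.6] 0.652
(array([ 6.3,  0.6, -0.1]), 0.005, 'jaw', -0.437, 'tilt', array([-0.021,  0.044, -0.999]))
```

Emit:
move_arm([
  [[0.65,5,0,0,0],[0.5,0,0,0,0],[0.2,0,0,0,0],[0.2,0,0,0,0],[0.2,0,0,0,0],[0.2,0,0,0,0]],
], grip_force=25)

```text
clock: 15.1
position: [0.4045, 0.3497, 0.0663]
orientation: [2.372, 1.521, 1.934]
force: [3.9, -2.6, 2.1]
finger_gap: 0.338
```

```bash
python3 - <<'E'
from h import *
st();print(go(bw(-28.5,42,92),-.442)); 
# hasp arc from current, in tool y (bin x) and tool x (down)
ph=np.linspace(0,2.1,22); X=55*np.cos(ph)-26*np.sin(ph); Z=55*np.sin(ph)+26*np.cos(ph)
for a,b in zip(-np.diff(Z),np.diff(X)): print("[%.1f, %.1f]"%(a,b),end=" ")
E
```

```text
15.1 [0.4045 0.3497 0.0663] [ 3.9 -2.6  2.1] 0.338
(array([ 3.8, -0.3, -0.6]), 0.005, 'jaw', -0.437, 'tilt', array([-0.018,  0.047, -0.999]))
[-5.4, -2.9] [-5.0, -3.4] [-4.7, -3.9] [-4.3, -4.3] [-3.8, -4.7] [-3.3, -5.1] [-2.8, -5.4] [-2.3, -5.6] [-1.7, -5.8] [-1.1, -6.0] [-0.5, -6.1] [0.1, -6.1] [0.7, -6.0] [1.3, -5.9] [1.9, -5.8] [2.5, -5.6] [3.0, -5.3] [3.5, -4.9] [4.0, -4.6] [4.4, -4.1] [4.8, -3.7]
```

Emit:
move_arm([
  [[0.2,-5.5,-2.9,0,0],[0.2,-5.1,-3.4,0,0],[0.2,-4.8,-3.9,0,0],[0.2,-4.4,-4.3,0,0],[0.2,-4,-4.7,0,0],[0.2,-3.5,-5.1,0,0],[0.2,-3,-5.4,0,0],[0.2,-2.5,-5.6,0,0],[0.2,-1.9,-5.8,0,0],[0.2,-1.3,-6,0,0]],
])

```text
clock: 16.1
position: [0.384, 0.3052, 0.1003]
orientation: [2.409, 1.52, 1.972]
force: [-3.7, 4.4, -0.8]
finger_gap: 0.337
```

```bash
python3 - <<'E'
from h import *
st(); f=1.0; print(go(bw(-83.5+55*np.cos(f)-26*np.sin(f),42,66+55*np.sin(f)+26*np.cos(f)-4)))
E
```

```text
16.1 [0.384  0.3052 0.1003] [-3.7  4.4 -0.8] 0.337
(array([ 7.6,  1.4, -1.1]), None, 'jaw', -0.437, 'tilt', array([-0.02 ,  0.047, -0.999]))
```

Emit:
move_arm([
  [[0.2,-0.7,-6.1,0,0],[0.2,-0.1,-6.1,0,0],[0.2,0.5,-6,0,0],[0.2,1.1,-5.9,0,0],[0.2,1.7,-5.8,0,0],[0.2,2.3,-5.6,0,0],[0.2,2.8,-5.3,0,0],[0.2,3.3,-4.9,0,0],[0.2,3.8,-4.6,0,0],[0.2,4.2,-4.1,0,0]],
])

```text
clock: 17.1
position: [0.3606, 0.2562, 0.08]
orientation: [2.407, 1.521, 1.969]
force: [-4.9, -2.1, 8.0]
finger_gap: 0.338
```

```bash
python3 - <<'E'
from h import *
st(); f=2.05; print(go(bw(-83.5+55*np.cos(f)-26*np.sin(f),42,66+55*np.sin(f)+26*np.cos(f)+3.7)))
E
```

```text
17.1 [0.3606 0.2562 0.08  ] [-4.9 -2.1  8. ] 0.338
(array([ 3. , -0.4, -1. ]), None, 'jaw', -0.437, 'tilt', array([-0.019,  0.046, -0.999]))
```

Emit:
move_arm([
  [[0.55,0,0,0,0],[0.6,0,0,0,0],[0.6,-10,0,0,0],[0.6,-20,0,0,0],[0.6,-30,0,0,0],[0.6,-10,14,15,0],[0.6,0,14,15,0],[0.6,0,14,15,0],[0.6,0,14,15,0],[0.6,0,13,14,0]],
])

```text
clock: 18.1
position: [0.4599, 0.2852, 0.1496]
orientation: [2.39, 1.521, 1.953]
force: [0.0, -0.9, 0.3]
finger_gap: 0.604
```

```bash
python3 - <<'E'
from h import *
st(); print(go(bw(-62.5,-32,92),-.442))
S=r.read_camera("scene"); save(S,"s9.png",(330,120,470,260),4)
E
```

```text
18.1 [0.4599 0.2852 0.1496] [ 0.  -0.9  0.3] 0.604
(array([87.1, -2.6, -1.3]), 0.005, 'jaw', -0.437, 'tilt', array([-0.019,  0.046, -0.999]))
```

Emit:
move_arm([
  [[0.6,25,-1,0,0],[0.6,25,-1,-1,0],[0.6,20,0,0,0],[0.6,10,0,0,0],[0.6,4,0,0,0],[0.6,0,0,0,0]],
])

```text
clock: 18.75
position: [0.4556, 0.2875, 0.0655]
orientation: [2.395, 1.521, 1.957]
force: [0.4, -0.5, -0.0]
finger_gap: 0.597
```

```bash
python3 - <<'E'
from h import *
st(); print(go(bw(-62.5,-32,92),-.442))
S=r.read_camera("scene")
for d in r.look_for(S,"hasp_grip"): 
    print(np.round(d["centre"],3),round(d["confidence"],2),proj(S,d["centre"]).round())
print("exp lip",bw(-133,42,100),proj(S,bw(-133,42,94)))
E
```

```text
18.75 [0.4556 0.2875 0.0655] [ 0.4 -0.5 -0. ] 0.597
(array([2.9, 0.1, 0.5]), 0.005, 'jaw', -0.437, 'tilt', array([-0.019,  0.046, -0.999]))
[0.366 0.283 0.106] 0.8 [[431. 212.]]
[0.412 0.186 0.047] 0.59 [[432. 198.]]
exp lip [0.35963594 0.25375613 0.106     ] [[440.92094167 208.06306948]]
```

Emit:
move_arm([
  [[0.4,1,0,0,0],[0.2,0,0,0,0],[0.2,0,0,0,0],[0.2,0,0,0,0],[0.2,0,0,0,0]],
], grip_force=30)

```text
clock: 19.35
position: [0.4569, 0.2873, 0.0652]
orientation: [2.334, 1.522, 1.896]
force: [4.4, -3.2, 1.5]
finger_gap: 0.339
```

```bash
python3 - <<'E'
from h import *
o=st(); print(go(bw(-62.5,-32,92),-.442))
R=Ro.from_euler("xyz",o["orientation"]).as_matrix()
th=np.linspace(0,1.65,31)
P=np.array([bw(77.5-140*np.cos(t)+32*np.sin(t),-32,60+140*np.sin(t)+32*np.cos(t)) for t in th])*1000
D=np.diff(P,axis=0)@R
for i,d in enumerate(D): print("[0.2, %.1f, %.1f, %.1f, 0]"%tuple(d),end=", " if i%10<9 else "\n")
print(P[-1])
E
```

```text
19.35 [0.4569 0.2873 0.0652] [ 4.4 -3.2  1.5] 0.339
(array([ 2.6, -0.3, -0.7]), 0.004, 'jaw', -0.438, 'tilt', array([-0.016,  0.046, -0.999]))
[0.2, -7.6, 2.2, -0.2, 0], [0.2, -7.4, 2.7, -0.2, 0], [0.2, -7.3, 3.1, -0.2, 0], [0.2, -7.1, 3.5, -0.2, 0], [0.2, -6.9, 3.8, -0.2, 0], [0.2, -6.7, 4.2, -0.2, 0], [0.2, -6.4, 4.6, -0.2, 0], [0.2, -6.2, 4.9, -0.2, 0], [0.2, -5.9, 5.3, -0.2, 0], [0.2, -5.6, 5.6, -0.2, 0]
[0.2, -5.3, 5.9, -0.2, 0], [0.2, -5.0, 6.1, -0.1, 0], [0.2, -4.6, 6.4, -0.1, 0], [0.2, -4.2, 6.7, -0.1, 0], [0.2, -3.9, 6.9, -0.1, 0], [0.2, -3.5, 7.1, -0.1, 0], [0.2, -3.1, 7.3, -0.1, 0], [0.2, -2.7, 7.4, -0.1, 0], [0.2, -2.3, 7.6, -0.1, 0], [0.2, -1.9, 7.7, -0.0, 0]
[0.2, -1.4, 7.8, -0.0, 0], [0.2, -1.0, 7.8, -0.0, 0], [0.2, -0.6, 7.9, 0.0, 0], [0.2, -0.1, 7.9, 0.0, 0], [0.2, 0.3, 7.9, 0.0, 0], [0.2, 0.7, 7.9, 0.0, 0], [0.2, 1.2, 7.8, 0.1, 0], [0.2, 1.6, 7.7, 0.1, 0], [0.2, 2.0, 7.6, 0.1, 0], [0.2, 2.4, 7.5, 0.1, 0]
[534.96754705 451.20286922 203.02923554]
```

Emit:
move_arm([
  [[0.2,-7.6,2.2,-0.2,0],[0.2,-7.4,2.7,-0.2,0],[0.2,-7.3,3.1,-0.2,0],[0.2,-7.1,3.5,-0.2,0],[0.2,-6.9,3.8,-0.2,0],[0.2,-6.7,4.2,-0.2,0],[0.2,-6.4,4.6,-0.2,0],[0.2,-6.2,4.9,-0.2,0],[0.2,-5.9,5.3,-0.2,0],[0.2,-5.6,5.6,-0.2,0]],
])

```text
clock: 20.35
position: [0.4727, 0.3207, 0.1329]
orientation: [2.379, 1.523, 1.941]
force: [4.8, -3.4, -3.7]
finger_gap: 0.343
```

```bash
cat >> h.py <<'E'
def lid(t,dz=0): return bw(77.5-140*np.cos(t)+32*np.sin(t),-32,60+140*np.sin(t)+32*np.cos(t)+dz)
E
python3 - <<'E'
from h import *
st(); print(go(lid(.55)))
E
```

```text
20.35 [0.4727 0.3207 0.1329] [ 4.8 -3.4 -3.7] 0.343
(array([ 1.9,  0.1, -0.8]), None, 'jaw', -0.438, 'tilt', array([-0.017,  0.045, -0.999]))
```

Tracking well; continuing.

Emit:
move_arm([
  [[0.2,-5.3,5.9,-0.2,0],[0.2,-5,6.1,-0.1,0],[0.2,-4.6,6.4,-0.1,0],[0.2,-4.2,6.7,-0.1,0],[0.2,-3.9,6.9,-0.1,0],[0.2,-3.5,7.1,-0.1,0],[0.2,-3.1,7.3,-0.1,0],[0.2,-2.7,7.4,-0.1,0],[0.2,-2.3,7.6,-0.1,0],[0.2,-1.9,7.7,0,0]],
])

```text
clock: 21.35
position: [0.5017, 0.3821, 0.1719]
orientation: [2.381, 1.522, 1.942]
force: [2.1, -4.6, 0.3]
finger_gap: 0.338
```

Emit:
move_arm([
  [[0.2,-1.4,7.8,0,0],[0.2,-1,7.8,0,0],[0.2,-0.6,7.9,0,0],[0.2,-0.1,7.9,0,0],[0.2,0.3,7.9,0,0],[0.2,0.7,7.9,0,0]],
])

```text
clock: 21.95
position: [0.522, 0.4253, 0.1761]
orientation: [2.353, 1.521, 1.914]
force: [5.1, -4.5, 5.3]
finger_gap: 0.345
```

```bash
python3 - <<'E'
from h import *
o=st(); print(go(lid(1.43)),go(lid(1.64))[0],o["q"].round(2))
E
```

```text
21.95 [0.522  0.4253 0.1761] [ 5.1 -4.5  5.3] 0.345
(array([ 2.5, -0.8, -0.5]), None, 'jaw', -0.438, 'tilt', array([-0.017,  0.047, -0.999])) [ 9.2 28.5 -0.2] [0.66 0.37 0.42 1.61 0.05 2.67]
```

Emit:
move_arm([
  [[0.2,1.2,7.8,0,0],[0.2,1.6,7.7,0,0],[0.2,2,7.6,0,0],[0.2,2.2,6,0,0],[0.2,0,0,0,0]],
])

```text
clock: 22.45
position: [0.5349, 0.4528, 0.1704]
orientation: [2.309, 1.52, 1.872]
force: [7.1, -1.7, 6.0]
finger_gap: 0.341
```

```bash
python3 - <<'E'
from h import *
o=st(); print(go(lid(1.64)))
S=r.read_camera("scene");b=[d for d in r.look_for(S,"bead1")];print([(d["centre"],d["confidence"]) for d in b])
T=r.read_camera("top")
for d in r.look_for(T,"block1"): print(np.round(d["centre"],3),round(d["confidence"],2))
E
```

```text
22.45 [0.5349 0.4528 0.1704] [ 7.1 -1.7  6. ] 0.341
(array([ 2.4, -1.6, -0.4]), None, 'jaw', -0.437, 'tilt', array([-0.015,  0.048, -0.999]))
[([0.4347, 0.3717, 0.0239], 0.45), ([0.4304, 0.3988, 0.0281], 0.39)]
[0.586 0.194 0.015] 0.6
```

Emit:
move_arm([
  [[0.6,0,0,0,0],[0.6,0,0,0,0],[0.6,-10,0,0,0],[0.6,-20,0,0,0],[0.6,-25,0,0,0],[0.6,-25,0,0,0],[0.6,0,-30,10,0],[0.6,0,-30,10,0],[0.6,0,-30,10,0],[0.6,0,-30,10,0]],
])

```text
clock: 23.65
position: [0.5196, 0.3217, 0.2439]
orientation: [2.393, 1.52, 1.955]
force: [0.5, 0.3, 0.6]
finger_gap: 0.599
```

Emit:
move_arm([
  [[0.6,0,-30,10,-0.1],[0.6,0,0,0,-0.1],[0.6,0,0,0,-0.1],[0.6,0,0,0,-0.1],[0.6,0,0,0,-0.1]],
])

```text
clock: 24.15
position: [0.5162, 0.2913, 0.2428]
orientation: [1.886, 1.52, 1.952]
force: [-0.8, 0.3, -0.3]
finger_gap: 0.602
```

```bash
python3 - <<'E'
from h import *
o=st(); print(go([.579,.205,.1],.67),o["q"].round(2))
T=r.read_camera("top");S=r.read_camera("scene")
for p in (T,S):
  for d in r.masks_of(p,"block1"):
    m=d["pixels"].astype(np.uint8); y,x=np.nonzero(m); w=ray(p,np.c_[x,y],.012)[:,:2]
    print(round(d["confidence"],2),len(x),cv2.minAreaRect((w*1000).astype(np.float32)))
E
```

```text
24.15 [0.5162 0.2913 0.2428] [-0.8  0.3 -0.3] 0.602
(array([172.9, -97. ,  59.1]), -0.603, 'jaw', 0.067, 'tilt', array([-0.019,  0.047, -0.999])) [0.49 0.2  0.34 1.71 0.05 1.99]
0.32 1504 ((518.6151123046875, 453.56591796875), (68.44780731201172, 189.81715393066406), 67.10408782958984)
0.5 158 ((629.1957397460938, 207.85015869140625), (45.92966079711914, 39.16542053222656), 74.24603271484375)
0.35 61 ((439.54742431640625, 391.7862548828125), (21.973419189453125, 15.91254711151123), 76.10263061523438)
```

Emit:
move_arm([
  [[0.5,0,-24,15,0],[0.5,0,-24,15,0],[0.5,0,-24,15,0],[0.5,0,-25,15,0],[0.5,0,0,0,-0.1],[0.5,0,0,0,-0.1],[0.5,0,0,0,-0.1],[0.5,0,0,0,-0.1],[0.5,0,0,0,-0.1],[0.5,0,0,0,-0.1]],
])

```text
clock: 25.35
position: [0.5822, 0.1984, 0.2366]
orientation: [1.297, 1.521, 1.961]
force: [0.7, -0.2, 0.5]
finger_gap: 0.501
```

```bash
python3 - <<'E'
from h import *
o=st(); print(go([.579,.205,.028],.67),o["q"].round(2))
p=r.read_camera("scene")
for d in r.masks_of(p,"block1"):
    m=d["pixels"].astype(np.uint8); y,x=np.nonzero(m); w=ray(p,np.c_[x,y],.012)[:,:2]
    print(round(d["confidence"],2),len(x),cv2.minAreaRect((w*1000).astype(np.float32)))
E
```

```text
25.35 [0.5822 0.1984 0.2366] [ 0.7 -0.2  0.5] 0.501
(array([244.2,  -2.9,  -1.3]), -0.007, 'jaw', 0.663, 'tilt', array([-0.019,  0.046, -0.999])) [0.3  0.26 0.41 1.72 0.05 1.21]
0.57 139 ((631.014892578125, 208.38853454589844), (43.45881652832031, 33.98321533203125), 72.54483795166016)
0.32 7087 ((537.9334716796875, 326.8779296875), (363.0995178222656, 308.29254150390625), 10.333847999572754)
```

Emit:
move_arm([
  [[0.5,35,0,0,0],[0.5,35,0,0,0],[0.5,35,0,0,0],[0.5,35,0,0,0],[0.5,35,0,0,0],[0.5,15,-1,0,0],[0.5,0,0,0,0]],
])

```text
clock: 26.15
position: [0.5781, 0.2059, 0.0446]
orientation: [1.375, 1.52, 2.035]
force: [0.1, -0.5, -0.2]
finger_gap: 0.5
```

```bash
python3 - <<'E'
from h import *
o=st(); print(go([.579,.205,.028],.67),o["q"].round(2))
p=r.read_camera("scene"); save(p,"s13.png",(310,110,450,230),5)
for v in [[.579,.205,.015],[.634,.204,.015]]: print(((proj(p,v)-[310,110])*5).round())
E
```

```text
26.15 [0.5781 0.2059 0.0446] [ 0.1 -0.5 -0.2] 0.5
(array([52.1, -2.1,  0. ]), -0.01, 'jaw', 0.66, 'tilt', array([-0.023,  0.045, -0.999])) [0.32 0.25 0.02 1.35 0.05 1.23]
[[284. 339.]]
[[201. 287.]]
```

View pics/s13.png

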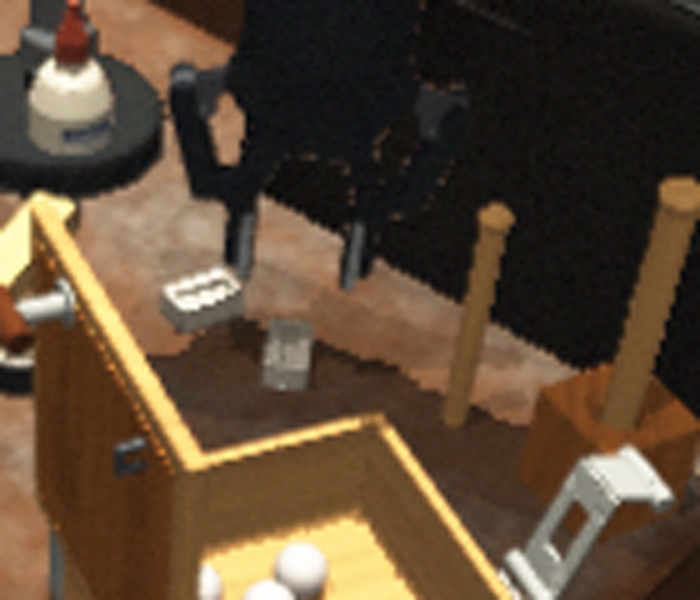

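Emit:
move_arm([
  [[0.5,25,-1,0,0],[0.5,15,0,0,0],[0.5,8,0,0,0],[0.5,3,0,0,0],[0.5,0,0,0,0]],
])

```text
clock: 26.7
position: [0.5791, 0.208, -0.004]
orientation: [1.293, 1.521, 1.955]
force: [0.1, 0.2, 0.2]
finger_gap: 0.5
```

```bash
python3 - <<'E'
from h import *
o=st(); print(go([.579,.205,.028],.67))
E
```

```text
26.7 [ 0.5791  0.208  -0.004 ] [0.1 0.2 0.2] 0.5
(array([ 3.4, -0.7, -1.4]), -0.008, 'jaw', 0.662, 'tilt', array([-0.019,  0.046, -0.999]))
```

Emit:
move_arm([
  [[0.5,2,0,0,0],[0.1,0,0,0,0],[0.1,0,0,0,0],[0.1,0,0,0,0],[0.1,0,0,0,0],[0.1,0,0,0,0]],
], grip_force=40)

```text
clock: 27.3
position: [0.5792, 0.2081, -0.0057]
orientation: [1.276, 1.521, 1.939]
force: [0.2, -0.6, 5.4]
finger_gap: 0.241
```

Emit:
move_arm([
  [[0.1,-10,0,0,0],[0.1,-25,0,0,0],[0.1,-30,0,0,0],[0.1,-30,0,0,0],[0.1,-30,0,0,0],[0.1,0,0,0,0]],
])

```text
clock: 27.9
position: [0.5829, 0.2025, 0.1236]
orientation: [1.168, 1.521, 1.831]
force: [0.1, 0.4, 0.3]
finger_gap: 0.247
```

```bash
python3 - <<'E'
from h import *
o=st(); print(go(bw(-25,-15,110)),o["q"].round(2))
p=r.read_camera("scene")
for d in r.look_for(p,"block1"): print(np.round(d["centre"],3),round(d["confidence"],2))
E
```

```text
27.9 [0.5829 0.2025 0.1236] [0.1 0.4 0.3] 0.247
(array([ 50.7, 174.8, -22.8]), None, 'jaw', 0.662, 'tilt', array([-0.013,  0.048, -0.999])) [0.31 0.23 0.15 1.49 0.05 1.22]
[0.477 0.44  0.161] 0.5
[0.631 0.212 0.01 ] 0.42
```

Emit:
move_arm([
  [[0.1,0,30,-4,0],[0.1,0,30,-4,0],[0.1,0,30,-4,0],[0.1,0,30,-4,0],[0.1,0,30,-4,0],[0.1,0,25,-3,0],[0.1,25,0,0,0],[0.1,25,0,0,0],[0.1,20,0,0,0],[0.1,0,0,0,0]],
])

```text
clock: 29.0
position: [0.4519, 0.3278, 0.0524]
orientation: [1.438, 1.522, 2.101]
force: [-0.8, -0.6, -0.4]
finger_gap: 0.247
```

```bash
python3 - <<'E'
from h import *
o=st(); print(go(bw(-25,-15,64)))
E
```

```text
29.0 [0.4519 0.3278 0.0524] [-0.8 -0.6 -0.4] 0.247
(array([17.8, -3.1,  3.9]), None, 'jaw', 0.662, 'tilt', array([-0.025,  0.042, -0.999]))
```

Emit:
move_arm([
  [[0.1,12,-2,2,0],[0.1,6,-1,2,0],[0.1,0,0,0,0],[0.45,0,0,0,0],[0.45,0,0,0,0],[0.45,0,0,0,0],[0.45,-20,0,0,0],[0.65,-30,0,0,0],[0.65,-30,0,0,0],[0.65,-20,0,0,0]],
])

```text
clock: 30.0
position: [0.4612, 0.3257, 0.1412]
orientation: [1.248, 1.52, 1.911]
force: [0.8, 0.1, 0.6]
finger_gap: 0.651
```

```bash
python3 - <<'E'
from h import *
o=st(); print(go([.632,.205,.12],1.2))
p=r.read_camera("scene")
for d in r.look_for(p,"block1"): print(np.round(d["centre"],3),round(d["confidence"],2))
E
```

```text
30.0 [0.4612 0.3257 0.1412] [0.8 0.1 0.6] 0.651
(array([  48. , -201. ,   60.2]), -0.538, 'jaw', 0.662, 'tilt', array([-0.017,  0.048, -0.999]))
[0.433 0.316 0.022] 0.51
[0.631 0.207 0.011] 0.48
```

Emit:
move_arm([
  [[0.65,0,-29,8.6,0],[0.65,0,-29,8.6,0],[0.65,0,-29,8.6,0],[0.65,0,-29,8.6,0],[0.65,0,-29,8.6,0],[0.65,0,-28,8.6,0],[0.65,0,-28,8.6,0],[0.65,0,0,0,-0.1],[0.65,0,0,0,-0.1],[0.65,0,0,0,-0.1]],
])

```text
clock: 31.1
position: [0.6317, 0.2038, 0.1284]
orientation: [1.022, 1.521, 1.988]
force: [-0.1, -0.3, -0.1]
finger_gap: 0.65
```

Emit:
move_arm([
  [[0.65,0,0,0,-0.1],[0.65,0,0,0,-0.1],[0.65,0,0,0,-0.038],[0.65,20,0,0,0],[0.65,20,0,0,0],[0.65,20,0,0,0],[0.65,0,0,0,0]],
])

```text
clock: 31.8
position: [0.6287, 0.2065, 0.0658]
orientation: [0.871, 1.52, 2.071]
force: [0.2, -0.4, -0.5]
finger_gap: 0.647
```

```bash
python3 - <<'E'
from h import *
o=st(); print(go([.632,.205,.028],1.2),o["q"].round(2))
p=r.read_camera("scene")
for d in r.look_for(p,"block1"): print(np.round(d["centre"],3),round(d["confidence"],2))
for d in r.masks_of(p,"block1"):
    m=d["pixels"].astype(np.uint8); y,x=np.nonzero(m); w=ray(p,np.c_[x,y],.012)[:,:2]
    print(round(d["confidence"],2),len(x),cv2.minAreaRect((w*1000).astype(np.float32)))
E
```

```text
31.8 [0.6287 0.2065 0.0658] [ 0.2 -0.4 -0.5] 0.647
(array([73.1, -5. , -1.4]), -0.0, 'jaw', 1.2, 'tilt', array([-0.024,  0.045, -0.999])) [0.3  0.36 0.2  1.42 0.05 0.67]
[0.63  0.206 0.009] 0.6
[0.433 0.314 0.021] 0.59
[0.372 0.28  0.111] 0.37
[0.411 0.184 0.048] 0.3
0.52 177 ((439.3959045410156, 307.1112976074219), (24.037948608398438, 48.18156051635742), 19.5163631439209)
0.51 137 ((629.73583984375, 208.11427307128906), (41.44914627075195, 35.845577239990234), 66.0813217163086)
```

Emit:
move_arm([
  [[0.65,25,-2,0,0],[0.65,25,-2,0,0],[0.65,12,0,0,0],[0.65,6,0,0,0],[0.65,2,0,0,0],[0.65,0,0,0,0]],
])

```text
clock: 32.55
position: [0.6335, 0.2089, 0.0007]
orientation: [0.735, 1.521, 1.935]
force: [-0.3, 0.2, 0.4]
finger_gap: 0.647
```

```bash
python3 - <<'E'
from h import *
o=st(); print(go([.632,.205,.028],1.2))
E
```

```text
32.55 [0.6335 0.2089 0.0007] [-0.3  0.2  0.4] 0.647
(array([ 8.1,  0.9, -3.2]), -0.0, 'jaw', 1.2, 'tilt', array([-0.018,  0.047, -0.999]))
```

Emit:
move_arm([
  [[0.65,4,0,-2,0],[0.65,3,0,-1,0],[0.2,0,0,0,0],[0.2,0,0,0,0],[0.2,0,0,0,0],[0.2,0,0,0,0],[0.2,0,0,0,0]],
])

```text
clock: 33.25
position: [0.6319, 0.2063, -0.0072]
orientation: [0.753, 1.521, 1.953]
force: [-1.0, -0.5, 2.6]
finger_gap: 0.411
```

Emit:
move_arm([
  [[0.2,-10,0,0,0],[0.2,-25,0,0,0],[0.2,-30,0,0,0],[0.2,-30,0,0,0],[0.2,-30,0,0,0],[0.2,0,0,0,0]],
])

```text
clock: 33.85
position: [0.636, 0.2008, 0.1232]
orientation: [0.612, 1.521, 1.812]
force: [-0.5, 0.0, 0.7]
finger_gap: 0.409
```

```bash
python3 - <<'E'
from h import *
o=st(); print(go(bw(-20,20,110)))
p=r.read_camera("scene")
for l in ("block1","bead1"):
  for d in r.look_for(p,l): print(l,np.round(d["centre"],3),round(d["confidence"],2))
E
```

```text
33.85 [0.636  0.2008 0.1232] [-0.5  0.   0.7] 0.409
(array([ 52.2, 246.4,  59.9]), None, 'jaw', 1.2, 'tilt', array([-0.012,  0.048, -0.999]))
block1 [0.433 0.312 0.02 ] 0.68
bead1 [0.41  0.355 0.029] 0.54
```

Emit:
move_arm([
  [[0.2,0,28,11.5,0],[0.2,0,28,11.5,0],[0.2,0,28,11.5,0],[0.2,0,28,11.5,0],[0.2,0,28,11.5,0],[0.2,0,28,11.5,0],[0.2,0,28,11,0],[0.2,25,0,0,0],[0.2,25,0,0,0],[0.2,20,0,0,0]],
])

```text
clock: 35.0
position: [0.4778, 0.3487, 0.0544]
orientation: [0.819, 1.521, 2.02]
force: [-0.4, -0.9, -1.4]
finger_gap: 0.408
```

```bash
python3 - <<'E'
from h import *
o=st(); print(go(bw(0,-30,64)))
E
```

```text
35.0 [0.4778 0.3487 0.0544] [-0.4 -0.9 -1.4] 0.408
(array([19.5, -5. , -3.2]), None, 'jaw', 1.2, 'tilt', array([-0.021,  0.045, -0.999]))
```

Emit:
move_arm([
  [[0.2,10,-2,-1,0],[0.2,8,-2,-1,0],[0.2,0,0,0,0],[0.6,0,0,0,0],[0.6,0,0,0,0],[0.6,0,0,0,0],[0.55,-20,0,0,0],[0.55,-35,0,0,0],[0.55,-40,0,0,0],[0.55,-40,0,0,0]],
])

```text
clock: 36.0
position: [0.4843, 0.3401, 0.1757]
orientation: [0.752, 1.521, 1.952]
force: [1.8, 1.0, 1.0]
finger_gap: 0.551
```

```bash
python3 - <<'E'
from h import *
o=st(); print(go([.418,.173,.24],0.0)); print(o["q"].round(2))
p=r.read_camera("scene"); save(p,"s14.png",(290,140,470,290),4)
for l in ("block1","bead1"):
  for d in r.look_for(p,l): print(l,np.round(d["centre"],3),round(d["confidence"],2))
E
```

```text
36.0 [0.4843 0.3401 0.1757] [1.8 1.  1. ] 0.551
(array([ -35.3,    3.6, -177.3]), 1.2, 'jaw', 1.2, 'tilt', array([-0.019,  0.047, -0.999]))
[0.59 0.16 0.17 1.57 0.05 0.96]
block1 [0.486 0.35  0.04 ] 0.66
block1 [0.434 0.315 0.023] 0.53
bead1 [0.467 0.356 0.026] 0.68
bead1 [0.473 0.33  0.025] 0.61
bead1 [0.431 0.372 0.026] 0.54
bead1 [0.43  0.399 0.03 ] 0.47
bead1 [0.72  0.26  0.013] 0.32
```

View pics/s14.png

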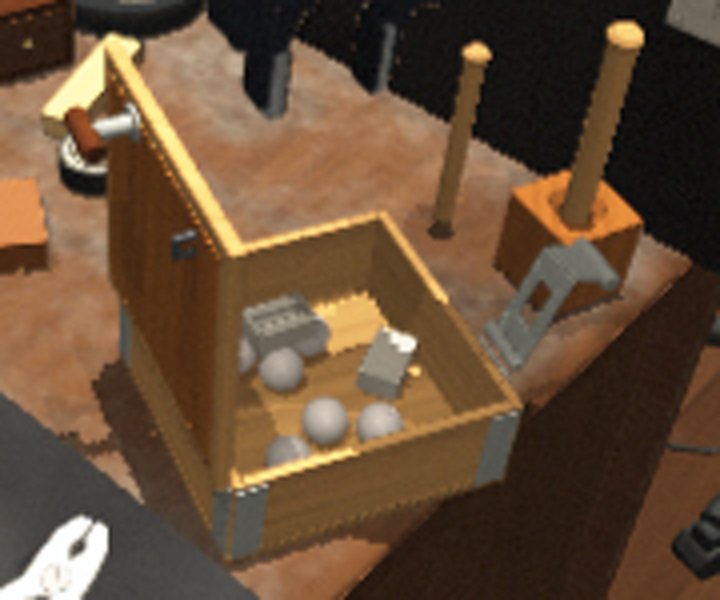

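Emit:
move_arm([
  [[0.4,-25,0,0,0.12],[0.4,0,0,-25,0.12],[0.4,0,0,0,0.12],[0.4,0,0,0,0.12],[0.4,0,0,0,0.12],[0.4,0,0,0,0.12],[0.4,0,0,0,0.12],[0.4,0,0,0,0.12],[0.4,0,0,0,0.12],[0.4,0,0,0,0.12]],
])

```text
clock: 37.15
position: [0.4728, 0.3169, 0.1967]
orientation: [1.996, 1.521, 1.991]
force: [0.3, 0.0, 0.5]
finger_gap: 0.4
```

```bash
python3 - <<'E'
from h import *
o=st(); print(go([.418,.173,.24],0.0)); print(o["q"].round(2))
E
```

```text
37.15 [0.4728 0.3169 0.1967] [0.3 0.  0.5] 0.4
(array([ -13.2, -142.1,  -55.1]), -0.004, 'jaw', -0.004, 'tilt', array([-0.02 ,  0.045, -0.999]))
[0.56 0.12 0.16 1.61 0.05 2.14]
```

Emit:
move_arm([
  [[0.45,-7,0,0,0],[0.45,-7,-24,-9,0],[0.45,0,-24,-9,0],[0.45,0,-24,-9,0],[0.45,0,-24,-9,0],[0.45,0,-24,-9,0],[0.45,0,-22,-10,0],[0.45,0,0,0,0]],
])

```text
clock: 37.95
position: [0.4175, 0.1728, 0.2068]
orientation: [1.953, 1.521, 1.955]
force: [0.4, 0.9, 1.8]
finger_gap: 0.449
```

```bash
python3 - <<'E'
from h import *
o=st(); print(go([.4175,.173,.151],0.0))
E
```

```text
37.95 [0.4175 0.1728 0.2068] [0.4 0.9 1.8] 0.449
(array([91.3, -2.4,  1. ]), 0.003, 'jaw', 0.003, 'tilt', array([-0.019,  0.046, -0.999]))
```

Emit:
move_arm([
  [[0.45,20,-2,0,0],[0.45,15,0,0,0],[0.45,10,0,0,0],[0.45,0,0,0,0]],
])

```text
clock: 38.35
position: [0.4171, 0.1748, 0.1601]
orientation: [2.0, 1.521, 2.002]
force: [0.7, -0.1, 1.0]
finger_gap: 0.447
```

```bash
python3 - <<'E'
from h import *
o=st(); print(go([.4175,.173,.151],0.0))
E
```

```text
38.35 [0.4171 0.1748 0.1601] [ 0.7 -0.1  1. ] 0.447
(array([44.5, -2.2,  0.6]), 0.003, 'jaw', 0.003, 'tilt', array([-0.021,  0.046, -0.999]))
```

Emit:
move_arm([
  [[0.45,15,0,0,0],[0.45,15,0,0,0],[0.45,8,0,0,0],[0.45,0,0,0,0]],
])

```text
clock: 38.75
position: [0.4162, 0.1763, 0.1223]
orientation: [1.998, 1.521, 1.999]
force: [-0.6, 0.4, -1.0]
finger_gap: 0.451
```

```bash
python3 - <<'E'
from h import *
o=st(); print(go([.4175,.173,.151],0.0),o["tau"].round(1))
E
```

```text
38.75 [0.4162 0.1763 0.1223] [-0.6  0.4 -1. ] 0.451
(array([ 6.7, -2. ,  0.7]), 0.001, 'jaw', 0.001, 'tilt', array([-0.021,  0.046, -0.999])) [  0.1 -36.8  46.5  -0.4   0.2   0. ]
```

Emit:
move_arm([
  [[0.45,6,-2,0,0],[0.05,0,0,0,0],[0.05,0,0,0,0],[0.05,0,0,0,0],[0.05,0,0,0,0],[0.05,0,0,0,0]],
], grip_force=70)

```text
clock: 39.35
position: [0.4171, 0.1747, 0.1177]
orientation: [1.938, 1.521, 1.939]
force: [2.5, -0.8, 1.4]
finger_gap: 0.167
```

```bash
python3 - <<'E'
from h import *
o=st(); print(go([.4175,.173,.151],0.0))
E
```

```text
39.35 [0.4171 0.1747 0.1177] [ 2.5 -0.8  1.4] 0.167
(array([ 2.2, -0.2, -0.2]), 0.001, 'jaw', 0.001, 'tilt', array([-0.018,  0.046, -0.999]))
```

```bash
python3 - <<'E'
from h import *
o=r.get_obs(); R=Ro.from_euler("xyz",o["orientation"]).as_matrix(); print("up100",(R.T@[0,0,100]).round(1), (R.T@[100,0,0]).round(1),(R.T@[0,100,0]).round(1))
E
```

```text
up100 [-99.9   4.6  -1.8] [ -1.8   0.  100. ] [ 4.6 99.9  0.1]
```

Emit:
move_arm([
  [[0.05,-10,0.5,-0.2,0],[0.05,-15,0.7,-0.3,0],[0.05,-20,0.9,-0.3,0],[0.05,-25,1.1,-0.4,0],[0.05,-25,1.1,-0.4,0],[0.05,-25,1.1,-0.4,0],[0.05,0,0,0,0]],
])

```text
clock: 40.05
position: [0.4173, 0.1749, 0.2415]
orientation: [1.879, 1.52, 1.879]
force: [0.1, 0.2, -0.7]
finger_gap: 0.173
```

```bash
python3 - <<'E'
from h import *
o=st(); print(o["moment"].round(2))
p=r.read_camera("scene")
for d in r.look_for(p,"stirrer"): print(np.round(d["centre"],3),round(d["confidence"],2))
for d in r.masks_of(p,"stirrer"):
    y,x=np.nonzero(d["pixels"]); print(round(d["confidence"],2),len(x),x.min(),x.max(),y.min(),y.max(),x[y==y.max()].mean())
P=o["position"]; tip=np.array([P[0]+.0004,P[1]-.0017,P[2]-.1077]); print("exp tip",tip,proj(p,tip),"top",proj(p,tip+[0,0,.165]))
E
```

```text
40.05 [0.4173 0.1749 0.2415] [ 0.1  0.2 -0.7] 0.173
[-0.08 -0.01 -0.05]
[0.541 0.619 0.149] 0.94
[0.409 0.18  0.215] 0.88
[0.493 0.181 0.07 ] 0.6
0.92 578 440 463 91 165 443.5
0.92 1246 217 246 201 292 240.5
0.69 293 398 412 151 196 401.5
exp tip [0.41772677 0.17318796 0.13384837] [[441.58455869 163.5556881 ]] top [[462.19942409  92.04855593]]
```

```bash
python3 - <<'E'
from h import *
c,s=np.cos(BY),np.sin(BY)
T=r.read_camera("top");S=r.read_camera("scene")
pts=[]
for n,p in (("T",T),("S",S)):
  for l in ("bead1","block1"):
    for d in r.look_for(p,l):
      q=np.array(d["centre"][:2])-B; q=np.array([c*q[0]+s*q[1],-s*q[0]+c*q[1]])*1000
      if abs(q).max()<75: print(n,l,q.round(),round(d["centre"][2],3),round(d["confidence"],2)); pts.append(q)
pts=np.array(pts)
for a in range(0,360,30):
    e=np.array([38*np.cos(np.radians(a)),38*np.sin(np.radians(a))]); print(a,round(float(np.min(np.hypot(*(pts-e).T))),1),end="; ")
print(min(np.hypot(*pts.T)))
save(T,"t15.png",(285,190,415,310),5)
E
```

```text
T bead1 [-20. -39.] 0.024 0.61
T bead1 [  6. -18.] 0.025 0.56
T bead1 [ 2. 20.] 0.029 0.56
T bead1 [-26.  34.] 0.024 0.5
T bead1 [ 26. -40.] 0.028 0.4
T block1 [-52.  -8.] 0.021 0.63
T block1 [  8. -33.] 0.046 0.51
S bead1 [  8. -13.] 0.026 0.61
S bead1 [ 4. 28.] 0.023 0.56
S bead1 [-21.  38.] 0.029 0.5
S bead1 [28. 40.] 0.031 0.49
S block1 [  4. -30.] 0.043 0.66
S block1 [-47.  -0.] 0.02 0.64
0 32.6; 30 21.3; 60 11.3; 90 10.9; 120 5.1; 150 16.8; 180 8.7; 210 21.8; 240 5.8; 270 8.4; 300 9.8; 330 21.9; 15.703502793962887
```

View pics/t15.png

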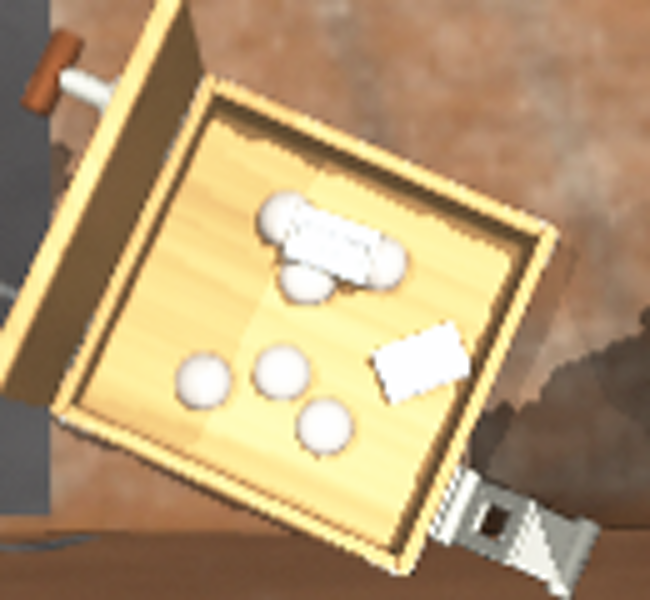

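Emit:
move_arm([
  [[0.05,0,26,6.5,0],[0.05,0,26,6.5,0],[0.05,0,26,6.5,0],[0.05,0,26,6.5,0],[0.05,0,26,6.5,0.11],[0.05,0,20,0,0.11],[0.05,0,20,0,0.11],[0.05,0,0,0,0.11],[0.05,0,0,0,0],[0.05,0,0,0,0]],
])

```text
clock: 41.5
position: [0.4559, 0.3436, 0.2443]
orientation: [2.408, 1.521, 1.971]
force: [-1.0, 0.4, -0.1]
finger_gap: 0.17
```

```bash
cat >> h.py <<'E'
TIP=np.array([.1077,-.0066,.0023])  # replaced below
def tipv():
    R=Ro.from_euler("xyz",[1.938,1.521,1.939]).as_matrix(); return R.T@np.array([.0004,-.0017,-.1077])
def tip(o=None):
    o=o or r.get_obs(); R=Ro.from_euler("xyz",o["orientation"]).as_matrix(); return o["position"]+R@tipv()
def gotip(X):
    o=r.get_obs(); R=Ro.from_euler("xyz",o["orientation"]).as_matrix(); return (R.T@(np.array(X)-tip(o))*1000).round(1)
def b2w(x,y,z): v=bw(x,y,z); v[2]-=.006; return v
E
python3 - <<'E'
from h import *
o=st(); print(tip(),gotip(b2w(36,0,14)),go([0,0,0],-.442)[1:],o["q"].round(2))
R=Ro.from_euler("xyz",o["orientation"]).as_matrix();print("up",(R.T@[0,0,100]).round(1))
E
```

```text
41.5 [0.4559 0.3436 0.2443] [-1.   0.4 -0.1] 0.17
[0.45312272 0.34144943 0.13666726] [ 1.244e+02  4.560e+01 -1.000e-01] (0.006, 'jaw', -0.436, 'tilt', array([-0.019,  0.046, -0.999])) [0.62 0.14 0.28 1.7  0.05 2.63]
up [-99.9   3.3  -3.7]
```

Emit:
move_arm([
  [[0.05,0,23,0,0],[0.05,0,23,0,0],[0.05,25,0,0,0],[0.05,25,0,0,0],[0.05,25,0,0,0],[0.05,20,0,0,0],[0.05,10,0,0,0],[0.05,0,0,0,0]],
])

```text
clock: 42.3
position: [0.4732, 0.3895, 0.1401]
orientation: [2.439, 1.521, 2.0]
force: [-0.2, 0.6, -0.6]
finger_gap: 0.172
```

```bash
python3 - <<'E'
from h import *
o=st(); print(tip(),gotip(b2w(36,0,14)))
R=Ro.from_euler("xyz",o["orientation"]).as_matrix()
for i in range(30):
    a,b=np.radians(12*i),np.radians(12*i+12)
    d=R.T@((b2w(36*np.cos(b),36*np.sin(b),0)-b2w(36*np.cos(a),36*np.sin(a),0))*1000)
    print("[0.05, %.1f, %.1f, %.1f, 0]"%tuple(d),end=", " if i%10<9 else "\n")
E
```

```text
42.3 [0.4732 0.3895 0.1401] [-0.2  0.6 -0.6] 0.172
[0.47021346 0.38729211 0.03244707] [18.5  0.4 -0.1]
[0.05, 0.3, -0.8, -7.5, 0], [0.05, 0.2, -2.3, -7.2, 0], [0.05, 0.1, -3.7, -6.5, 0], [0.05, 0.1, -5.0, -5.6, 0], [0.05, -0.0, -6.1, -4.4, 0], [0.05, -0.1, -6.9, -3.1, 0], [0.05, -0.2, -7.4, -1.6, 0], [0.05, -0.2, -7.5, -0.0, 0], [0.05, -0.3, -7.4, 1.5, 0], [0.05, -0.3, -6.9, 3.0, 0]
[0.05, -0.4, -6.1, 4.4, 0], [0.05, -0.4, -5.0, 5.6, 0], [0.05, -0.4, -3.8, 6.5, 0], [0.05, -0.3, -2.3, 7.1, 0], [0.05, -0.3, -0.8, 7.5, 0], [0.05, -0.3, 0.8, 7.5, 0], [0.05, -0.2, 2.3, 7.2, 0], [0.05, -0.1, 3.7, 6.5, 0], [0.05, -0.1, 5.0, 5.6, 0], [0.05, 0.0, 6.1, 4.4, 0]
[0.05, 0.1, 6.9, 3.1, 0], [0.05, 0.2, 7.4, 1.6, 0], [0.05, 0.2, 7.5, 0.0, 0], [0.05, 0.3, 7.4, -1.5, 0], [0.05, 0.3, 6.9, -3.0, 0], [0.05, 0.4, 6.1, -4.4, 0], [0.05, 0.4, 5.0, -5.6, 0], [0.05, 0.4, 3.8, -6.5, 0], [0.05, 0.3, 2.3, -7.1, 0], [0.05, 0.3, 0.8, -7.5, 0]
```

Emit:
move_arm([
  [[0.05,10,0,0,0],[0.05,8,0,0,0],[0.05,0,0,0,0]],
])

```text
clock: 42.6
position: [0.4731, 0.3908, 0.1223]
orientation: [2.42, 1.521, 1.981]
force: [-0.5, -0.4, -0.5]
finger_gap: 0.169
```

Emit:
move_arm([
  [[0.05,0.3,-0.8,-7.5,0],[0.05,0.2,-2.3,-7.2,0],[0.05,0.1,-3.7,-6.5,0],[0.05,0.1,-5,-5.6,0],[0.05,0,-6.1,-4.4,0],[0.05,-0.1,-6.9,-3.1,0],[0.05,-0.2,-7.4,-1.6,0],[0.05,-0.2,-7.5,0,0],[0.05,-0.3,-7.4,1.5,0],[0.05,-0.3,-6.9,3,0]],
])

```text
clock: 43.6
position: [0.4218, 0.3548, 0.1231]
orientation: [2.397, 1.521, 1.957]
force: [-0.2, -0.6, -0.7]
finger_gap: 0.174
```

```bash
python3 - <<'E'
from h import *
o=st(); a=np.radians(120);print(tip(),gotip(b2w(36*np.cos(a),36*np.sin(a),14)))
p=r.read_camera("scene")
for d in r.masks_of(p,"stirrer"):
    y,x=np.nonzero(d["pixels"]); print(round(d["confidence"],2),len(x),x.min(),x.max(),y.min(),y.max(),x[y==y.max()].mean())
print(proj(p,tip()),proj(p,tip()+[0,0,.165]))
for d in r.look_for(p,"bead1"): print(np.round(d["centre"],3),round(d["confidence"],2))
E
```

```text
43.6 [0.4218 0.3548 0.1231] [-0.2 -0.6 -0.7] 0.174
[0.41904967 0.35274929 0.01542188] [ 1.4  0.1 -0.5]
0.79 1162 218 246 201 292 241.0
0.59 332 378 392 210 249 382.5
[[380.82251938 246.16340413]] [[392.05149457 186.75580301]]
[0.47  0.358 0.023] 0.65
[0.404 0.341 0.031] 0.59
[0.434 0.361 0.026] 0.51
[0.472 0.326 0.026] 0.41
```

Good. The stick is where expected and the beads are moving. I'll finish the first turn.

Emit:
move_arm([
  [[0.05,-0.4,-6.1,4.4,0],[0.05,-0.4,-5,5.6,0],[0.05,-0.4,-3.8,6.5,0],[0.05,-0.3,-2.3,7.1,0],[0.05,-0.3,-0.8,7.5,0],[0.05,-0.3,0.8,7.5,0],[0.05,-0.2,2.3,7.2,0],[0.05,-0.1,3.7,6.5,0],[0.05,-0.1,5,5.6,0],[0.05,0,6.1,4.4,0]],
])

```text
clock: 44.75
position: [0.479, 0.3291, 0.1231]
orientation: [2.401, 1.521, 1.961]
force: [0.1, -0.0, -0.5]
finger_gap: 0.169
```

Emit:
move_arm([
  [[0.05,0.1,6.9,3.1,0],[0.05,0.2,7.4,1.6,0],[0.05,0.2,7.5,0,0],[0.05,0.3,7.4,-1.5,0],[0.05,0.3,6.9,-3,0],[0.05,0.4,6.1,-4.4,0],[0.05,0.4,5,-5.6,0],[0.05,0.4,3.8,-6.5,0],[0.05,0.3,2.3,-7.1,0],[0.05,0.3,0.8,-7.5,0]],
])

```text
clock: 45.75
position: [0.4727, 0.3915, 0.1233]
orientation: [2.401, 1.521, 1.962]
force: [0.1, 0.3, -0.4]
finger_gap: 0.166
```

```bash
python3 - <<'E'
from h import *
o=st(); print(gotip(b2w(36,0,14)))
p=r.read_camera("scene")
for d in r.masks_of(p,"stirrer"):
    y,x=np.nonzero(d["pixels"]); print(round(d["confidence"],2),len(x),x.min(),x.max(),y.min(),y.max(),x[y==y.max()].mean())
print(proj(p,tip()),proj(p,tip()+[0,0,.165]))
for d in r.look_for(p,"bead1"): print(np.round(d["centre"],3),round(d["confidence"],2))
E
```

```text
45.75 [0.4727 0.3915 0.1233] [ 0.1  0.3 -0.4] 0.166
[ 1.6 -0.8  0.4]
0.86 1281 216 246 201 292 241.5
0.56 246 399 411 151 194 401.0
0.55 226 350 358 207 244 352.5
[[350.73666799 242.46463628]] [[357.18508048 182.94015966]]
[0.435 0.36  0.022] 0.45
```

Emit:
move_arm([
  [[0.05,0.5,-0.8,-7.5,0],[0.05,0.4,-2.3,-7.2,0],[0.05,0.3,-3.7,-6.5,0],[0.05,0.1,-5,-5.6,0],[0.05,0,-6.1,-4.4,0],[0.05,-0.1,-6.9,-3.1,0],[0.05,-0.2,-7.4,-1.6,0],[0.05,-0.2,-7.5,0,0],[0.05,-0.3,-7.4,1.5,0],[0.05,-0.3,-6.9,3,0]],
])

```text
clock: 46.9
position: [0.4218, 0.3549, 0.1225]
orientation: [2.397, 1.521, 1.957]
force: [1.4, -0.0, -0.8]
finger_gap: 0.17
```

Emit:
move_arm([
  [[0.05,-0.4,-6.1,4.4,0],[0.05,-0.4,-5,5.6,0],[0.05,-0.4,-3.8,6.5,0],[0.05,-0.3,-2.3,7.1,0],[0.05,-0.3,-0.8,7.5,0],[0.05,-0.3,0.8,7.5,0],[0.05,-0.2,2.3,7.2,0],[0.05,-0.1,3.7,6.5,0],[0.05,-0.1,5,5.6,0],[0.05,0,6.1,4.4,0]],
])

```text
clock: 47.9
position: [0.4789, 0.3292, 0.1225]
orientation: [2.401, 1.521, 1.961]
force: [0.1, -0.2, -0.9]
finger_gap: 0.171
```

Emit:
move_arm([
  [[0.05,0.1,6.9,3.1,0],[0.05,0.2,7.4,1.6,0],[0.05,0.2,7.5,0,0],[0.05,0.3,7.4,-1.5,0],[0.05,0.3,6.9,-3,0],[0.05,0.4,6.1,-4.4,0],[0.05,0.4,5,-5.6,0],[0.05,0.4,3.8,-6.5,0],[0.05,0.3,2.3,-7.1,0],[0.05,0.3,0.8,-7.5,0]],
])

```text
clock: 48.9
position: [0.4727, 0.3915, 0.1227]
orientation: [2.4, 1.521, 1.96]
force: [0.1, -0.8, -0.8]
finger_gap: 0.171
```

```bash
python3 - <<'E'
from h import *
o=st(); print(gotip(b2w(36,0,14)))
p=r.read_camera("scene")
for d in r.masks_of(p,"stirrer"):
    y,x=np.nonzero(d["pixels"]); print(round(d["confidence"],2),len(x),x.min(),x.max(),y.min(),y.max(),x[y==y.max()].mean())
print(proj(p,tip()),proj(p,tip()+[0,0,.165]))
E
```

```text
48.9 [0.4727 0.3915 0.1227] [ 0.1 -0.8 -0.8] 0.171
[ 1.  -0.9  0.4]
0.65 1253 217 247 201 292 240.5
0.63 266 398 412 151 195 400.5
[[350.72605279 242.67907978]] [[357.16914347 183.22130312]]
```

Emit:
move_arm([
  [[0.05,0.3,-0.8,-7.5,0],[0.05,0.2,-2.3,-7.2,0],[0.05,0.1,-3.7,-6.5,0],[0.05,0.1,-5,-5.6,0],[0.05,0,-6.1,-4.4,0],[0.05,-0.1,-6.9,-3.1,0],[0.05,-0.2,-7.4,-1.6,0],[0.05,-0.2,-7.5,0,0],[0.05,-0.3,-7.4,1.5,0],[0.05,-0.3,-6.9,3,0]],
])

```text
clock: 50.0
position: [0.4218, 0.3549, 0.1225]
orientation: [2.398, 1.521, 1.958]
force: [-0.2, 0.3, -0.8]
finger_gap: 0.172
```

Emit:
move_arm([
  [[0.05,-0.4,-6.1,4.4,0],[0.05,-0.4,-5,5.6,0],[0.05,-0.4,-3.8,6.5,0],[0.05,-0.3,-2.3,7.1,0],[0.05,-0.3,-0.8,7.5,0],[0.05,-0.3,0.8,7.5,0],[0.05,-0.2,2.3,7.2,0],[0.05,-0.1,3.7,6.5,0],[0.05,-0.1,5,5.6,0],[0.05,0,6.1,4.4,0]],
])

```text
clock: 51.0
position: [0.4789, 0.3292, 0.1225]
orientation: [2.401, 1.521, 1.961]
force: [0.2, 0.3, 0.7]
finger_gap: 0.165
```

Emit:
move_arm([
  [[0.05,0.1,6.9,3.1,0],[0.05,0.2,7.4,1.6,0],[0.05,0.2,7.5,0,0],[0.05,0.3,7.4,-1.5,0],[0.05,0.3,6.9,-3,0],[0.05,0.4,6.1,-4.4,0],[0.05,0.4,5,-5.6,0],[0.05,0.4,3.8,-6.5,0],[0.05,0.3,2.3,-7.1,0],[0.05,0.3,0.8,-7.5,0]],
])

```text
clock: 52.0
position: [0.4727, 0.3915, 0.1227]
orientation: [2.4, 1.521, 1.961]
force: [-0.2, -0.2, -0.1]
finger_gap: 0.169
```

Emit:
move_arm([
  [[0.05,0.3,-0.8,-7.5,0],[0.05,0.2,-2.3,-7.2,0],[0.05,0.1,-3.7,-6.5,0],[0.05,0.1,-5,-5.6,0],[0.05,0,-6.1,-4.4,0],[0.05,-0.1,-6.9,-3.1,0],[0.05,-0.2,-7.4,-1.6,0],[0.05,-0.2,-7.5,0,0],[0.05,-0.3,-7.4,1.5,0],[0.05,-0.3,-6.9,3,0]],
])

```text
clock: 53.0
position: [0.4218, 0.3548, 0.1225]
orientation: [2.398, 1.521, 1.958]
force: [0.4, 0.1, -0.7]
finger_gap: 0.176
```

Emit:
move_arm([
  [[0.05,-0.4,-6.1,4.4,0],[0.05,-0.4,-5,5.6,0],[0.05,-0.4,-3.8,6.5,0],[0.05,0,0,0,0],[0.05,0,0,0,0]],
])

```text
clock: 53.5
position: [0.4308, 0.3349, 0.1224]
orientation: [2.402, 1.521, 1.961]
force: [0.8, -0.0, -0.0]
finger_gap: 0.171
```

```bash
python3 - <<'E'
from h import *
o=st(); print(tip(),gotip(b2w(36*np.cos(2.72),36*np.sin(2.72),14)), "up", gotip(tip()+[0,0,.12]))
p=r.read_camera("scene")
for d in r.masks_of(p,"stirrer"):
    y,x=np.nonzero(d["pixels"]); print(round(d["confidence"],2),len(x),x.min(),x.max(),y.min(),y.max(),x[y==y.max()].mean())
print(proj(p,tip()),proj(p,tip()+[0,0,.165]))
E
```

```text
53.5 [0.4308 0.3349 0.1224] [ 0.8 -0.  -0. ] 0.171
[0.42795757 0.33286331 0.01477208] [ 0.8 -0.6 -0.6] up [-119.8    4.1   -4.4]
0.83 315 382 394 179 241 385.5
0.63 1181 217 245 201 291 241.0
[[383.33712225 239.17326416]] [[394.73352769 179.87205586]]
```

Emit:
move_arm([
  [[0.05,-15,0.5,-0.5,0],[0.05,-25,1,-1,0],[0.05,-30,1,-1,0],[0.05,-30,1,-1,0],[0.05,-25,1,-1,0],[0.05,0,0,0,-0.11],[0.05,0,0,0,-0.11],[0.05,0,0,0,-0.11],[0.05,0,0,0,-0.107],[0.05,0,0,0,0]],
])

```text
clock: 54.6
position: [0.4306, 0.3355, 0.2488]
orientation: [1.943, 1.52, 1.942]
force: [0.1, 0.1, -0.2]
finger_gap: 0.166
```

```bash
python3 - <<'E'
from h import *
o=st(); print(tip(),gotip([.4175,.173,.135]),go([0,0,0],0)[1:])
E
```

```text
54.6 [0.4306 0.3355 0.2488] [ 0.1  0.1 -0.2] 0.166
[0.43099572 0.33381873 0.14106464] [  -1.2 -160.9  -13.3] (-0.0, 'jaw', -0.0, 'tilt', array([-0.018,  0.047, -0.999]))
```

Emit:
move_arm([
  [[0.05,0,-25,-2,0],[0.05,0,-25,-2,0],[0.05,0,-25,-2,0],[0.05,0,-25,-2,0],[0.05,0,-25,-2,0],[0.05,0,-20,-2,0],[0.05,0,-16,-1,0],[0.05,0,0,0,0],[0.05,0,0,0,0]],
])

```text
clock: 55.5
position: [0.4174, 0.1746, 0.2411]
orientation: [1.945, 1.521, 1.939]
force: [0.2, 0.6, -0.1]
finger_gap: 0.168
```

```bash
python3 - <<'E'
from h import *
o=st(); print(tip(),gotip([.4175,.173,.06]),gotip([.4175,.173,.012]))
p=r.read_camera("scene");T=r.read_camera("top")
for q in (p,T):
  for d in r.masks_of(q,"stirrer"):
    y,x=np.nonzero(d["pixels"]); print(round(d["confidence"],2),len(x),x.min(),x.max(),y.min(),y.max(),x[y==y.max()].mean(),x[y==y.min()].mean())
  print(proj(q,tip()),proj(q,tip()+[0,0,.165]))
E
```

```text
55.5 [0.4174 0.1746 0.2411] [ 0.2  0.6 -0.1] 0.168
[0.41771294 0.17292965 0.13340289] [73.3 -3.4  1.1] [121.3  -5.6   2. ]
0.77 564 440 464 91 165 442.5 461.0
0.72 257 398 412 151 195 400.5 408.5
0.7 1148 218 245 202 291 240.0 225.0
[[441.50324414 163.99814488]] [[462.09138993  92.60702471]]
0.74 514 186 228 188 216 222.5 193.5
0.73 246 446 472 264 275 453.0 467.5
0.66 104 427 444 226 236 430.5 441.0
[[448.27544466 271.47229417]] [[476.63684164 268.84950713]]
```

Emit:
move_arm([
  [[0.05,20,-0.9,0.2,0],[0.05,20,-0.9,0.3,0],[0.05,15,-0.7,0.2,0],[0.05,10,-0.5,0.2,0],[0.05,8,-0.4,0.2,0],[0.05,0,0,0,0]],
])

```text
clock: 56.3
position: [0.4166, 0.1745, 0.1666]
orientation: [1.986, 1.521, 1.984]
force: [-0.2, 0.1, 0.4]
finger_gap: 0.169
```

Emit:
move_arm([
  [[0.05,5,-0.2,0.1,0],[0.05,5,-0.2,0.1,0],[0.05,5,-0.2,0.1,0],[0.05,0,0,0,0]],
])

```text
clock: 56.7
position: [0.4172, 0.1745, 0.1519]
orientation: [1.956, 1.521, 1.953]
force: [2.5, 0.2, -1.8]
finger_gap: 0.172
```

```bash
python3 - <<'E'
from h import *
o=st(); print(tip(),gotip([.4175,.173,.012]))
E
```

```text
56.7 [0.4172 0.1745 0.1519] [ 2.5  0.2 -1.8] 0.172
[0.41747803 0.17276198 0.04420274] [32.2 -1.2  0.6]
```

Emit:
move_arm([
  [[0.05,6,-0.3,0.1,0],[0.05,6,-0.3,0.1,0],[0.05,6,-0.3,0.1,0],[0.05,5,-0.2,0.1,0],[0.05,4,-0.1,0.1,0],[0.05,3,0,0,0],[0.05,0,0,0,0]],
])

```text
clock: 57.4
position: [0.4169, 0.1746, 0.1219]
orientation: [1.967, 1.521, 1.964]
force: [3.8, -0.0, -3.0]
finger_gap: 0.171
```

```bash
python3 - <<'E'
from h import *
o=st(); print(tip(),gotip([.4175,.173,.010]))
E
```

```text
57.4 [0.4169 0.1746 0.1219] [ 3.8 -0.  -3. ] 0.171
[0.41714257 0.17285378 0.01418663] [ 4.2 -0.   0.4]
```

Emit:
move_arm([
  [[0.05,3,0,0,0],[0.05,0,0,0,0],[0.3,0,0,0,0],[0.45,0,0,0,0],[0.45,0,0,0,0],[0.45,-15,0.7,0,0],[0.45,-20,0.9,0,0],[0.45,-25,1,0,0],[0.45,-25,1,0,0],[0.45,-20,0,0,0]],
])

```text
clock: 58.4
position: [0.4188, 0.1737, 0.227]
orientation: [1.933, 1.521, 1.93]
force: [-0.1, 0.7, 0.1]
finger_gap: 0.449
```

```bash
python3 - <<'E'
from h import *
o=st(); print(go(lid(1.65,60),-.442),o["q"].round(2))
p=r.read_camera("scene");T=r.read_camera("top")
for q in (p,T):
  for d in r.masks_of(q,"stirrer"):
    y,x=np.nonzero(d["pixels"]); print(round(d["confidence"],2),len(x),x.min(),x.max(),y.min(),y.max())
  print(proj(q,[[.4175,.173,.01],[.4175,.173,.175]]))
  for d in r.masks_of(q,"lid_grip"):
    y,x=np.nonzero(d["pixels"]); print("grip",round(d["confidence"],2),len(x),x.mean(),y.mean(), proj(q,lid(1.65)-[0,0,.006]))
E
```

```text
58.4 [0.4188 0.1737 0.227 ] [-0.1  0.7  0.1] 0.449
(array([ 10.5, 279.3, 114.9]), 0.44, 'jaw', -0.002, 'tilt', array([-0.018,  0.047, -0.999])) [ 0.36 -0.14 -0.03  1.68  0.05  1.93]
0.92 361 432 450 147 194
0.78 1206 217 246 201 292
0.75 129 400 411 152 192
[[429.59063672 205.72511423]
 [446.328189   147.60281603]]
grip 0.96 2413 331.823870700373 203.83878988810608 [[307.25010554 174.81169002]]
grip 0.37 7264 363.54487885462555 225.6536343612335 [[307.25010554 174.81169002]]
0.74 497 186 228 188 217
0.55 244 434 460 265 276
0.51 540 371 415 120 143
0.44 132 427 445 225 237
0.28 125 330 346 213 225
[[433.70029946 272.80344226]
 [454.61129958 270.89195246]]
grip 0.89 1431 303.17749825296994 228.02166317260657 [[291.84264431 203.38302873]]
```

Emit:
move_arm([
  [[0.6,-15,0,0,0],[0.6,-10,25,10,0],[0.6,0,25,10,0],[0.6,0,25,10,0],[0.6,0,0,0,0.11],[0.6,0,0,0,0.11],[0.6,0,0,0,0.11],[0.6,0,0,0,0.11],[0.6,0,0,0,0]],
])

```text
clock: 59.6
position: [0.4492, 0.2471, 0.2513]
orientation: [2.437, 1.521, 1.993]
force: [0.7, -0.6, -0.1]
finger_gap: 0.601
```

```bash
python3 - <<'E'
from h import *
o=st(); print(go(lid(1.64,50),-.442),o["q"].round(2))
E
```

```text
59.6 [0.4492 0.2471 0.2513] [ 0.7 -0.6 -0.1] 0.601
(array([ 40.9, 219.7, -10.2]), -0.002, 'jaw', -0.444, 'tilt', array([-0.02 ,  0.046, -0.999])) [0.47 0.01 0.15 1.71 0.05 2.49]
```

Emit:
move_arm([
  [[0.6,0,28,-1.3,0],[0.6,0,28,-1.3,0],[0.6,0,28,-1.3,0],[0.6,0,28,-1.3,0],[0.6,0,28,-1.3,0],[0.6,0,28,-1.3,0],[0.6,0,28,-1.3,0],[0.6,0,25,-1,0],[0.6,0,0,0,0]],
])

```text
clock: 60.5
position: [0.5354, 0.4533, 0.2568]
orientation: [2.47, 1.521, 2.032]
force: [1.0, 0.3, -0.7]
finger_gap: 0.601
```

```bash
python3 - <<'E'
from h import *
o=st(); print(go(lid(1.64,3),-.442),o["q"].round(2))
E
```

```text
60.5 [0.5354 0.4533 0.2568] [ 1.   0.3 -0.7] 0.601
(array([85.7, -5. ,  2.4]), 0.005, 'jaw', -0.437, 'tilt', array([-0.022,  0.044, -0.999])) [0.68 0.51 0.78 1.82 0.05 2.69]
```

Emit:
move_arm([
  [[0.6,20,-1,1,0],[0.6,20,-1,1,0],[0.6,20,-1,0,0],[0.6,0,0,0,0]],
])

```text
clock: 60.9
position: [0.5334, 0.449, 0.1967]
orientation: [2.503, 1.522, 2.062]
force: [-1.1, 0.5, -0.0]
finger_gap: 0.601
```

```bash
python3 - <<'E'
from h import *
o=st(); print(go(lid(1.64,3),-.442))
E
```

```text
60.9 [0.5334 0.449  0.1967] [-1.1  0.5 -0. ] 0.601
(array([25.8,  1.6,  0.1]), 0.002, 'jaw', -0.44, 'tilt', array([-0.023,  0.043, -0.999]))
```

Emit:
move_arm([
  [[0.6,12,0,0,0],[0.6,8,0,0,0],[0.6,4,0,0,0],[0.6,0,0,0,0]],
])

```text
clock: 61.3
position: [0.5339, 0.4512, 0.1758]
orientation: [2.413, 1.521, 1.971]
force: [-0.3, 0.7, 0.3]
finger_gap: 0.601
```

```bash
python3 - <<'E'
from h import *
o=st(); print(go(lid(1.64,3),-.442))
E
```

```text
61.3 [0.5339 0.4512 0.1758] [-0.3  0.7  0.3] 0.601
(array([ 4.9,  0.1, -0.2]), 0.0, 'jaw', -0.442, 'tilt', array([-0.019,  0.046, -0.999]))
```

Down 4 mm, grip, and compute the closing arc.

Emit:
move_arm([
  [[0.6,4,1,0,0],[0.4,0,0,0,0],[0.2,0,0,0,0],[0.2,0,0,0,0],[0.2,0,0,0,0],[0.2,0,0,0,0]],
], grip_force=30)

```text
clock: 61.9
position: [0.5349, 0.4524, 0.1722]
orientation: [2.386, 1.521, 1.943]
force: [3.6, -0.5, 0.9]
finger_gap: 0.337
```

```bash
python3 - <<'E'
from h import *
o=st(); print(go(lid(1.64),-.442))
R=Ro.from_euler("xyz",o["orientation"]).as_matrix()
th=np.linspace(1.64,0,31); P=np.array([lid(t) for t in th])*1000
D=np.diff(P,axis=0)@R
for i,d in enumerate(D): print("[0.2, %.1f, %.1f, %.1f, 0]"%tuple(d),end=", " if i%10<9 else "\n")
E
```

```text
61.9 [0.5349 0.4524 0.1722] [ 3.6 -0.5  0.9] 0.337
(array([ 4.2, -1.4, -0.5]), -0.0, 'jaw', -0.442, 'tilt', array([-0.018,  0.046, -0.999]))
[0.2, -2.3, -7.5, -0.1, 0], [0.2, -1.9, -7.6, -0.1, 0], [0.2, -1.5, -7.7, -0.0, 0], [0.2, -1.1, -7.8, -0.0, 0], [0.2, -0.6, -7.8, -0.0, 0], [0.2, -0.2, -7.8, 0.0, 0], [0.2, 0.2, -7.8, 0.0, 0], [0.2, 0.6, -7.8, 0.0, 0], [0.2, 1.1, -7.8, 0.1, 0], [0.2, 1.5, -7.7, 0.1, 0]
[0.2, 1.9, -7.6, 0.1, 0], [0.2, 2.3, -7.5, 0.1, 0], [0.2, 2.7, -7.4, 0.1, 0], [0.2, 3.1, -7.2, 0.1, 0], [0.2, 3.5, -7.0, 0.1, 0], [0.2, 3.9, -6.8, 0.2, 0], [0.2, 4.3, -6.6, 0.2, 0], [0.2, 4.6, -6.3, 0.2, 0], [0.2, 5.0, -6.1, 0.2, 0], [0.2, 5.3, -5.8, 0.2, 0]
[0.2, 5.6, -5.5, 0.2, 0], [0.2, 5.9, -5.2, 0.2, 0], [0.2, 6.2, -4.9, 0.2, 0], [0.2, 6.4, -4.5, 0.2, 0], [0.2, 6.6, -4.2, 0.2, 0], [0.2, 6.9, -3.8, 0.3, 0], [0.2, 7.1, -3.4, 0.3, 0], [0.2, 7.2, -3.0, 0.3, 0], [0.2, 7.4, -2.6, 0.3, 0], [0.2, 7.5, -2.2, 0.3, 0]
```

Emit:
move_arm([
  [[0.2,-2.3,-7.5,-0.1,0],[0.2,-1.9,-7.6,-0.1,0],[0.2,-1.5,-7.7,0,0],[0.2,-1.1,-7.8,0,0],[0.2,-0.6,-7.8,0,0],[0.2,-0.2,-7.8,0,0],[0.2,0.2,-7.8,0,0],[0.2,0.6,-7.8,0,0],[0.2,1.1,-7.8,0.1,0],[0.2,1.5,-7.7,0.1,0]],
])

```text
clock: 62.9
position: [0.5018, 0.3824, 0.1734]
orientation: [2.382, 1.521, 1.939]
force: [5.7, -0.6, -4.5]
finger_gap: 0.341
```

Emit:
move_arm([
  [[0.2,1.9,-7.6,0.1,0],[0.2,2.3,-7.5,0.1,0],[0.2,2.7,-7.4,0.1,0],[0.2,3.1,-7.2,0.1,0],[0.2,3.5,-7,0.1,0],[0.2,3.9,-6.8,0.2,0],[0.2,4.3,-6.6,0.2,0],[0.2,4.6,-6.3,0.2,0],[0.2,5,-6.1,0.2,0],[0.2,5.3,-5.8,0.2,0]],
])

```text
clock: 63.9
position: [0.4733, 0.3217, 0.1354]
orientation: [2.36, 1.521, 1.917]
force: [4.6, -2.7, 2.0]
finger_gap: 0.337
```

```bash
python3 - <<'E'
from h import *
o=st(); print(go(lid(.547),-.442), go(lid(0))[0])
E
```

```text
63.9 [0.4733 0.3217 0.1354] [ 4.6 -2.7  2. ] 0.337
(array([ 4.7, -1.4, -0.8]), -0.0, 'jaw', -0.442, 'tilt', array([-0.017,  0.047, -0.999])) [ 71.4 -40.8   1.7]
```

Emit:
move_arm([
  [[0.2,5.6,-5.5,0.2,0],[0.2,5.9,-5.2,0.2,0],[0.2,6.2,-4.9,0.2,0],[0.2,6.4,-4.5,0.2,0],[0.2,6.6,-4.2,0.2,0],[0.2,6.9,-3.8,0.3,0],[0.2,7.1,-3.4,0.3,0],[0.2,7.2,-3,0.3,0],[0.2,7.4,-2.6,0.3,0],[0.2,6.5,-2,0.3,0]],
])

```text
clock: 64.9
position: [0.4574, 0.2882, 0.0679]
orientation: [2.376, 1.522, 1.933]
force: [4.3, -3.1, 1.7]
finger_gap: 0.338
```

Emit:
move_arm([
  [[0.2,1,0,0,0],[0.2,0,0,0,0]],
])

```text
clock: 65.1
position: [0.4573, 0.288, 0.0671]
orientation: [2.386, 1.522, 1.943]
force: [3.8, -5.9, 3.5]
finger_gap: 0.337
```

```bash
python3 - <<'E'
from h import *
o=st(); print(go(lid(0),-.442))
E
```

```text
65.1 [0.4573 0.288  0.0671] [ 3.8 -5.9  3.5] 0.337
(array([ 4.5, -1.2, -0.7]), -0.001, 'jaw', -0.443, 'tilt', array([-0.018,  0.045, -0.999]))
```

Emit:
move_arm([
  [[0.2,1,-0.5,0,0],[0.2,0,0,0,0]],
])

```text
clock: 65.3
position: [0.4574, 0.288, 0.0669]
orientation: [2.362, 1.521, 1.919]
force: [2.5, -5.0, 7.5]
finger_gap: 0.339
```

Emit:
move_arm([
  [[0.2,1,-0.5,0,0],[0.2,0,0,0,0]],
])

```text
clock: 65.5
position: [0.4574, 0.288, 0.0668]
orientation: [2.335, 1.521, 1.892]
force: [0.3, -5.1, 12.9]
finger_gap: 0.339
```

Emit:
move_arm([
  [[0.4,-1,0,0,0],[0.6,0,0,0,0],[0.6,0,0,0,0],[0.6,-15,0,0,0],[0.6,-25,0,0,0],[0.6,-30,0,0,0],[0.6,-15,0,0,0],[0.6,0,0,0,0]],
])

```text
clock: 66.3
position: [0.4591, 0.2844, 0.1531]
orientation: [2.326, 1.52, 1.883]
force: [-1.6, -0.7, -0.1]
finger_gap: 0.6
```

```bash
cat >> h.py <<'E'
def hasp(f,dz=0): return bw(-83.5+55*np.cos(f)-26*np.sin(f),42,66+55*np.sin(f)+26*np.cos(f)+dz)
E
python3 - <<'E'
from h import *
o=st(); print(go(hasp(2.03,54),-.442))
p=r.read_camera("scene")
for f in (1.9,2.03,2.1): print(f,proj(p,[hasp(f)-[0,0,.006]]).round(1))
save(p,"s16.png",(310,110,490,260),4)
E
```

```text
66.3 [0.4591 0.2844 0.1531] [-1.6 -0.7 -0.1] 0.6
(array([ 24.9, -68.1, -77.1]), -0.0, 'jaw', -0.442, 'tilt', array([-0.016,  0.048, -0.999]))
1.9 [[438.9 205.4]]
2.03 [[440.6 206.9]]
2.1 [[441.3 207.9]]
```

View pics/s16.png

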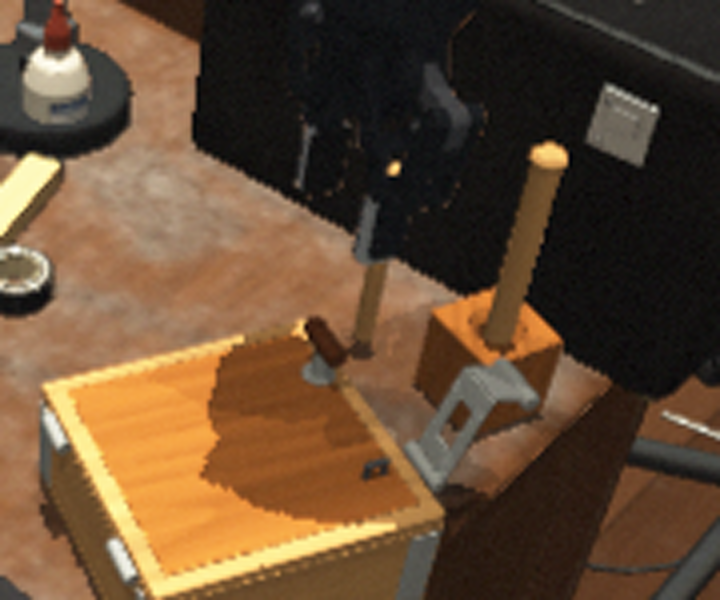

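Emit:
move_arm([
  [[0.55,0,-17,-19,0],[0.55,0,-17,-20,0],[0.55,0,-17,-19,0],[0.55,0,-17,-19,0],[0.55,20,0,0,0],[0.55,20,0,0,0],[0.55,15,0,0,0],[0.55,0,0,0,0]],
])

```text
clock: 67.15
position: [0.357, 0.2571, 0.0931]
orientation: [2.498, 1.521, 2.055]
force: [-0.7, 0.9, 0.1]
finger_gap: 0.553
```

```bash
python3 - <<'E'
from h import *
o=st(); print(go(hasp(2.03,4),-.442))
E
```

```text
67.15 [0.357  0.2571 0.0931] [-0.7  0.9  0.1] 0.553
(array([14.7,  0.6,  3. ]), -0.0, 'jaw', -0.442, 'tilt', array([-0.023,  0.044, -0.999]))
```

Emit:
move_arm([
  [[0.55,8,0,1.5,0],[0.55,6,0,1,0],[0.4,0,0,0,0],[0.2,0,0,0,0],[0.2,0,0,0,0],[0.2,0,0,0,0],[0.2,0,0,0,0]],
], grip_force=25)

```text
clock: 67.85
position: [0.3609, 0.2576, 0.0823]
orientation: [2.379, 1.521, 1.936]
force: [5.8, -0.7, -1.7]
finger_gap: 0.341
```

```bash
python3 - <<'E'
from h import *
o=st(); print(go(hasp(2.03),-.442))
R=Ro.from_euler("xyz",o["orientation"]).as_matrix()
P=np.array([hasp(t) for t in np.linspace(2.03,0,21)])*1000
D=np.diff(P,axis=0)@R
for i,d in enumerate(D): print("[0.2, %.1f, %.1f, %.1f, 0]"%tuple(d),end=", " if i%10<9 else "\n")
E
```

```text
67.85 [0.3609 0.2576 0.0823] [ 5.8 -0.7 -1.7] 0.341
(array([ 8. , -1.2, -0.5]), -0.0, 'jaw', -0.442, 'tilt', array([-0.018,  0.046, -0.999]))
[0.2, -4.5, 4.2, -0.2, 0], [0.2, -4.0, 4.7, -0.2, 0], [0.2, -3.5, 5.0, -0.1, 0], [0.2, -3.0, 5.4, -0.1, 0], [0.2, -2.5, 5.7, -0.1, 0], [0.2, -1.9, 5.9, -0.1, 0], [0.2, -1.3, 6.0, -0.1, 0], [0.2, -0.6, 6.1, -0.0, 0], [0.2, -0.0, 6.2, -0.0, 0], [0.2, 0.6, 6.1, 0.0, 0]
[0.2, 1.2, 6.0, 0.0, 0], [0.2, 1.8, 5.9, 0.1, 0], [0.2, 2.4, 5.7, 0.1, 0], [0.2, 3.0, 5.4, 0.1, 0], [0.2, 3.5, 5.1, 0.1, 0], [0.2, 4.0, 4.7, 0.1, 0], [0.2, 4.5, 4.3, 0.2, 0], [0.2, 4.9, 3.8, 0.2, 0], [0.2, 5.2, 3.3, 0.2, 0], [0.2, 5.5, 2.7, 0.2, 0]
```

Emit:
move_arm([
  [[0.2,-4.5,4.2,-0.2,0],[0.2,-4,4.7,-0.2,0],[0.2,-3.5,5,-0.1,0],[0.2,-3,5.4,-0.1,0],[0.2,-2.5,5.7,-0.1,0],[0.2,-1.9,5.9,-0.1,0],[0.2,-1.3,6,-0.1,0],[0.2,-0.6,6.1,0,0],[0.2,0,6.2,0,0],[0.2,0.6,6.1,0,0]],
])

```text
clock: 68.85
position: [0.3838, 0.306, 0.1039]
orientation: [2.429, 1.523, 1.985]
force: [4.7, -5.3, -4.7]
finger_gap: 0.342
```

```bash
python3 - <<'E'
from h import *
o=st(); print(go(hasp(1.015),-.442)[0],go(hasp(0))[0])
E
```

```text
68.85 [0.3838 0.306  0.1039] [ 4.7 -5.3 -4.7] 0.342
[ 7.  -0.2 -0.6] [42.9 46.7  0.6]
```

Emit:
move_arm([
  [[0.2,1.2,6,0,0],[0.2,1.8,5.9,0.1,0],[0.2,2.4,5.7,0.1,0],[0.2,3,5.4,0.1,0],[0.2,3.5,5.1,0.1,0],[0.2,4,4.7,0.1,0],[0.2,4.5,4.3,0.2,0],[0.2,4.9,3.8,0.2,0],[0.2,5.2,3.3,0.2,0],[0.2,5.5,2.7,0.2,0]],
])

```text
clock: 69.85
position: [0.405, 0.3505, 0.0707]
orientation: [2.37, 1.521, 1.927]
force: [4.4, -1.7, 2.6]
finger_gap: 0.338
```

```bash
python3 - <<'E'
from h import *
o=st(); print(go(hasp(0),-.442)[0])
E
```

```text
69.85 [0.405  0.3505 0.0707] [ 4.4 -1.7  2.6] 0.338
[ 8.1 -1.4 -0.6]
```

Emit:
move_arm([
  [[0.2,1,0,0,0],[0.2,0,0,0,0]],
])

```text
clock: 70.05
position: [0.4052, 0.3509, 0.0698]
orientation: [2.357, 1.52, 1.914]
force: [5.7, 0.2, 2.7]
finger_gap: 0.342
```

Emit:
move_arm([
  [[0.2,1,0,0,0],[0.2,0,0,0,0]],
])

```text
clock: 70.25
position: [0.4052, 0.351, 0.0696]
orientation: [2.343, 1.52, 1.9]
force: [5.4, -0.1, 6.3]
finger_gap: 0.335
```

Emit:
move_arm([
  [[0.2,1,0,0,0],[0.2,0,0,0,0]],
])

```text
clock: 70.45
position: [0.4053, 0.3511, 0.0692]
orientation: [2.331, 1.52, 1.888]
force: [3.6, -2.4, 11.0]
finger_gap: 0.34
```

Emit:
move_arm([
  [[0.2,1,0,0,0],[0.2,0,0,0,0]],
])

```text
clock: 70.65
position: [0.4054, 0.3513, 0.0688]
orientation: [2.318, 1.519, 1.876]
force: [3.2, -2.8, 15.4]
finger_gap: 0.342
```

Emit:
move_arm([
  [[0.5,-1,0,0,0],[0.6,0,0,0,0],[0.6,0,0,0,0],[0.6,-20,0,0,0],[0.6,-30,0,0,0],[0.3,-20,0,0,0],[0,0,0,0,0],[0,0,0,0,0]],
])

```text
clock: 71.45
position: [0.4054, 0.3473, 0.1366]
orientation: [2.41, 1.521, 1.967]
force: [-0.1, 0.1, -0.4]
finger_gap: 0.091
```

```bash
python3 - <<'E'
from h import *
o=st(); print(go(hasp(0,13))[0])
E
```

```text
71.45 [0.4054 0.3473 0.1366] [-0.1  0.1 -0.4] 0.091
[61.1 -0.5 -0.4]
```

Emit:
move_arm([
  [[0,15,0,0,0],[0,15,0,0,0],[0,10,0,0,0],[0,4,0,0,0],[0,0,0,0,0]],
])

```text
clock: 71.95
position: [0.4041, 0.3489, 0.0918]
orientation: [2.44, 1.521, 1.997]
force: [-0.4, 0.6, -0.6]
finger_gap: -0.0
```

Emit:
move_arm([
  [[0,3,0,0,0],[0,0,0,0,0]],
])

```text
clock: 72.15
position: [0.4047, 0.3495, 0.0902]
orientation: [2.396, 1.521, 1.953]
force: [0.3, -0.4, 0.3]
finger_gap: -0.0
```

Emit:
move_arm([
  [[0,2,0,0,0],[0,0,0,0,0]],
])

```text
clock: 72.35
position: [0.4047, 0.3495, 0.0882]
orientation: [2.399, 1.521, 1.956]
force: [-0.0, -0.1, -0.7]
finger_gap: -0.001
```

Emit:
move_arm([
  [[0,2,0,0,0],[0,0,0,0,0]],
])

```text
clock: 72.55
position: [0.4046, 0.3496, 0.086]
orientation: [2.4, 1.521, 1.957]
force: [0.4, 0.4, 0.6]
finger_gap: -0.002
```

Emit:
move_arm([
  [[0,1.5,0,0,0],[0,0,0,0,0]],
])

```text
clock: 72.75
position: [0.4048, 0.3498, 0.0855]
orientation: [2.38, 1.52, 1.937]
force: [-0.9, -1.2, 6.7]
finger_gap: 0.006
```

Emit:
move_arm([
  [[0,-20,0,0,0],[0,-35,0,0,0],[0,-40,0,0,0],[0,-40,0,0,0],[0,-40,-15,0,0],[0,0,-30,0,0],[0,0,-30,-10,0],[0,0,-30,-10,0],[0,0,-30,-10,0],[0,0,0,0,0]],
])

```text
clock: 73.75
position: [0.3211, 0.2307, 0.2569]
orientation: [2.375, 1.521, 1.932]
force: [0.4, 2.1, -0.3]
finger_gap: 0.0
```

```bash
python3 - <<'E'
from h import *
o=st()
for c in ("top","scene"):
    p=r.read_camera(c); a=cv2.imread("pics/%s0.png"%c).astype(int); d=np.abs(a-p["image"][...,::-1].astype(int)).max(2)>60
    n,_,s,ct=cv2.connectedComponentsWithStats(cv2.morphologyEx(d.astype(np.uint8),cv2.MORPH_OPEN,np.ones((2,2))))
    print(c,[(s[i].tolist()) for i in range(1,n) if s[i,4]>8])
    for l in "bin_lid hasp_grip stirrer block1 bead1 tape wax cork".split():
        print(l,[(np.round(x["centre"],3).tolist(),round(x["confidence"],2)) for x in r.look_for(p,l)])
E
```

```text
73.75 [0.3211 0.2307 0.2569] [ 0.4  2.1 -0.3] 0.0
top [[407, 165, 18, 14, 182], [408, 189, 18, 17, 179], [633, 286, 7, 9, 53], [617, 288, 16, 16, 155], [591, 297, 33, 34, 247], [431, 298, 86, 49, 1421], [558, 302, 5, 5, 22], [636, 303, 4, 8, 24], [569, 311, 6, 5, 15], [520, 313, 5, 3, 11], [535, 318, 5, 14, 48], [511, 318, 129, 82, 5931], [498, 324, 80, 47, 926], [431, 350, 24, 16, 305], [458, 350, 8, 2, 16], [398, 352, 31, 14, 321], [532, 354, 4, 4, 12], [458, 369, 26, 29, 179], [475, 368, 24, 32, 395]]
bin_lid [([0.458, 0.361, 0.071], 0.87)]
hasp_grip [([0.395, 0.331, 0.072], 0.73)]
stirrer [([0.416, 0.171, 0.152], 0.71), ([0.542, 0.606, 0.172], 0.69), ([0.398, 0.332, 0.07], 0.46)]
block1 []
bead1 []
tape [([0.669, 0.303, 0.017], 0.67)]
wax [([0.66, 0.371, 0.026], 0.58)]
cork [([0.72, 0.247, 0.017], 0.63), ([0.455, 0.352, 0.068], 0.63)]
scene [[538, 0, 39, 17, 532], [493, 5, 46, 59, 907], [477, 17, 95, 107, 3103], [613, 108, 27, 58, 924], [511, 121, 10, 7, 29], [487, 135, 6, 12, 46], [442, 146, 5, 4, 10], [572, 146, 68, 91, 3202], [344, 165, 15, 12, 93], [364, 174, 10, 11, 95], [558, 230, 64, 35, 1493], [548, 271, 92, 59, 1335], [615, 288, 25, 19, 228], [467, 376, 22, 24, 270]]
bin_lid [([0.451, 0.358, 0.067], 0.88)]
hasp_grip [([0.394, 0.338, 0.07], 0.57)]
stirrer [([0.412, 0.179, 0.122], 0.82), ([0.54, 0.619, 0.148], 0.78), ([0.488, 0.183, 0.065], 0.75)]
block1 []
bead1 []
tape [([0.667, 0.302, 0.018], 0.62)]
wax [([0.449, 0.364, 0.069], 0.69), ([0.65, 0.38, 0.018], 0.55)]
cork [([0.716, 0.251, 0.011], 0.77)]
```

```bash
python3 -c "
from workcell import r
print(r.hand_in())"
```

```text
the job is handed in; nothing more can be done
None
```

The job is done and handed in at about 74 s of the 210 s allowed; `hand_in` gives no verdict.

- **Hasp and lid:** I flipped the hasp to the front, then opened the lid to about 1.64 rad.
- **Blocks:** Both grooved blocks on the desk went into the bin. The first pictures showed two, and no third turned up.
- **Stirring:** I stirred about 3.4 counter-clockwise turns at 36 mm radius, with the tip about 8 mm above the bin floor. The stick did not slip in the grip.
- **Putting back:** The stick went back in its stand. The lid was pressed shut and the hasp folded down.

**Last checks**
- The lid stopped moving while the pressing force rose to 13 N, so it is fully shut.
- A light touch on the hasp lip met it at z ≈ 96 mm, against 97 mm when fully folded.
- Comparing the final pictures with the first ones, the only desk changes are the two missing blocks and the arm. The other differences lie to the right of the desk, where the arm started and now stands. Stick, stand, hasp, lid and the other things match, and no bead shows outside the bin.

**What disagreed**
- The reported tool position put the fingertips about 35 mm lower than they really were. Both cameras and a touch on the lid showed this, and I corrected for it throughout.
- An early turn fell short and left a 0.05 rad tool tilt. I worked around it, with no visible effect on the result.
- The final check relied on the numbers above, because all 16 picture views were used by then.

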